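# Pin up and clip the bench heat screen

### The job

Set up the heat screen on the glassblower's bench: stand every blue bracket that is there at a station of its own on the steel base plate, slot towards the plate's far (+x) edge, holes lined up, and push a pin fully home through bracket and plate; leave a spare pin in its block. Then stand the screen upright in the slots of all the brackets, and put the spring clip over the screen and the tall cheek of one bracket so that it holds the two together. Do not tip the screen over, and leave the jar, the graphite block and the cup alone.

Things in the scene. Friction and masses are not known exactly. Their poses are not given: they have to be found in the camera images.
- bracket0: Blue metal bracket, 250 g; 2 or 3 are present, standing on the bench. Origin: underside of foot, z up. Foot x -50..32, y -17..17, 12 mm thick, 12 mm pin hole at x -34. Across x: lip x 2..8 (top z 34, thin flare leaning to -x up to z 43), slot x 8..19 (floor z 12), tall cheek x 19..25 (34 mm wide, top z 74): grip this from above across its 6 mm, tips at z 48.
- bracket0_hole (a point): Lower mouth (underside of the foot) of the 12 mm pin hole of bracket0. A thin rib (x 23..35, z 9..39) stiffens the back of the cheek.
- bracket1: Blue metal bracket, 250 g; 2 or 3 are present, standing on the bench. Origin: underside of foot, z up. Foot x -50..32, y -17..17, 12 mm thick, 12 mm pin hole at x -34. Across x: lip x 2..8 (top z 34, thin flare leaning to -x up to z 43), slot x 8..19 (floor z 12), tall cheek x 19..25 (34 mm wide, top z 74): grip this from above across its 6 mm, tips at z 48.
- bracket1_hole (a point): Lower mouth (underside of the foot) of the 12 mm pin hole of bracket1. A thin rib (x 23..35, z 9..39) stiffens the back of the cheek.
- bracket2: Blue metal bracket, 250 g; 2 or 3 are present, standing on the bench. Origin: underside of foot, z up. Foot x -50..32, y -17..17, 12 mm thick, 12 mm pin hole at x -34. Across x: lip x 2..8 (top z 34, thin flare leaning to -x up to z 43), slot x 8..19 (floor z 12), tall cheek x 19..25 (34 mm wide, top z 74): grip this from above across its 6 mm, tips at z 48.
- bracket2_hole (a point): Lower mouth (underside of the foot) of the 12 mm pin hole of bracket2. A thin rib (x 23..35, z 9..39) stiffens the back of the cheek.
- base: Grey steel plate fixed to the bench, 120 (x) x 270 (y) x 20 mm; origin: centre of underside. Three stations, at y -80, 0, 80 (x 0, z 20): a bracket's origin belongs there, axes parallel to the plate's, cheek towards +x. Each lies between two brass strips along x (6 mm high, 5 wide, 39 mm apart: 2.5 mm play each side of a foot) that do not stop it along x, and has a 12 mm through hole at x -34.
- base_hole0 (a point): Mouth (plate's top, 20 mm above the bench) of the 12 mm pin hole of the station at y -80 mm of the base.
- base_hole1 (a point): Mouth (plate's top, 20 mm above the bench) of the 12 mm pin hole of the station at y 0 mm of the base.
- base_hole2 (a point): Mouth (plate's top, 20 mm above the bench) of the 12 mm pin hole of the station at y 80 mm of the base.
- pin0: Locating pin, 40 g, upright in the pin block at first (all three always there, alike). Steel shank 10 mm thick, 30 mm long, chamfered tip; red round head 16 mm across, 30 mm high, gripped from above. Origin: the tip; z up through the head. Fully home, its head rests on the bracket's foot and its tip is 18 mm below the plate's top.
- pin1: Locating pin, 40 g, upright in the pin block at first (all three always there, alike). Steel shank 10 mm thick, 30 mm long, chamfered tip; red round head 16 mm across, 30 mm high, gripped from above. Origin: the tip; z up through the head. Fully home, its head rests on the bracket's foot and its tip is 18 mm below the plate's top.
- pin2: Locating pin, 40 g, upright in the pin block at first (all three always there, alike). Steel shank 10 mm thick, 30 mm long, chamfered tip; red round head 16 mm across, 30 mm high, gripped from above. Origin: the tip; z up through the head. Fully home, its head rests on the bracket's foot and its tip is 18 mm below the plate's top.
- pin_block: Wooden block fixed to the bench, 60 (x) x 160 (y) x 36 mm high; origin: centre of underside. Three 12 mm through holes at x 0, y -50, 0, 50 hold the pins, heads resting on its top.
- rack: Wooden rack fixed to the bench, base 90 x 200 x 15 mm, two rails along its y (12 mm thick, tops 45 mm above the bench) with an 11 mm slot between, floor 15 mm up, in which the screen starts upright. Origin: centre of underside.
- screen: Heat screen, 250 g: aluminium plate 8 mm (x) x 240 (y) x 64 mm high; an orange tab (8 x 36 mm, 40 mm high) stands on the middle of its top edge, gripped from above across the 8 mm; 104 mm high in all. Origin: middle of bottom edge, z up; same either way round. Seated, its bottom is on the slot floors and its long top edge 2 mm above the cheeks' tops.
- clip_stand: Dark steel stand fixed to the bench: foot 90 x 70 x 12 mm, upright fin 8 mm thick (x), 60 mm wide (y), top 62 mm above the bench; the clip starts closed on the fin's top edge. Origin: centre of underside.
- clip: Sprung crossover clip, 60 g. Two yellow handles stand up (24 mm wide in y, z 0..44), two steel jaws hang down to z -26 (4 thick, 24 wide). Squeezing the handles along x opens the jaws, letting go shuts them. Origin: underside of the cross bars (rests on the edge clipped), x 0 between jaws 8 mm apart. This half: jaw at x 4..8, handle's outer face at x -31. Same either way round.
- clip_jaw (a joint): Slide of the clip's other half (jaw at -x, handle at +x) towards the clip's -x as it opens. Jaw gap = 8 mm + value; 62 mm - value over the handles' outer faces. 0 on the stand, 0.022 fully open (stop), -0.007 empty. Spring 4 N at 0, 8.4 N fully open: a 25 N grip opens it fully.
- jar: Bystander: amber jar, 60 mm across, 90 mm high; origin: centre of underside.
- graphite: Bystander: black graphite block, 60 x 100 x 20 mm; origin: centre of underside.
- beaker: Bystander: white ceramic cup, 66 mm across, 80 mm high; origin: centre of underside.
Not all that is in view belongs to the job. Of the things that look like the clip, the larger one is meant.

How it is judged:
By the outcome, as a careful person would: the job done as asked, in the order asked, and still so for the second after the job is handed in, with the robot touching nothing.
Of bracket0, bracket1, bracket2 only 2 to 3 are there at a start; the rules pass over those that are not, and their reading is None.
At some moment in a run one of bracket0, bracket1, bracket2 may be knocked a few centimetres aside while the robot is not near it.
It also fails if it takes over 210 s, if anything falls off the work surface, if the arm or the gripper's body presses on something with over 40 N, if the wrist force passes 120 N, or if a joint passes its speed limit or range.

### The arm

A 6-joint arm with a two-finger parallel gripper is mounted at the origin on the work surface. World frame = base frame: x ahead of the robot, y to its left, z up, the work surface at z = 0. Lengths are in m, angles in rad, forces in N, time in s.
With the tool pointing down it reaches from about 0.375 to 0.9 m from the base axis. Payload 3.1 kg.
Tool frame: the origin (TCP) lies on the centre line of the jaws, within the pads' length; the fingertips stand 19 mm ahead of it and the grasp point (between the pads) is the TCP; z points along the fingers, y is the line along which they close (so a half turn about z gives the same grasp; the last joint's range is limited). The gripper opens to 85 mm and grips with 20 to 120 N. Pads are 22 mm wide; open, the fingers measure 114 mm over their backs; the gripper's body (76 mm by 85 mm) begins 54 mm behind the grasp point. The pads swing forward as they close: fully open they stand 13 mm farther back than shut.
Start: joints at [1.107, 0.527, 1.433, -0, 1.181, -0.178], TCP at [0.176, 0.6, 0.25] pointing down, gripper open.
Joint ranges: [-3.08, 3.08], [-0.75, 2.2], [0.22, 2.44], [-1.43, 4.57], [0, 2.65], [-2.85, 2.85]. Speed limits (rad/s): [2.79, 2.79, 3.14, 3.14, 3.14, 3.14].

### API

Orientations are given as [roll, pitch, yaw] about the fixed x, y, z axes, in that order (R = Rz(yaw) Ry(pitch) Rx(roll)).
In Python, from cell import bot, optics, search_frame gives the robot as it stands.
- The arm moves only by the tool step_arm, never from a script. Its argument "series" is a list of rows, each an object with "delta_pos": the shift along the world's x, y, z in mm, a list of three; "turn": the turn about the world's z in degrees; "fingers": the finger opening in mm, from 0 to 85.4. In form: [{"delta_pos": [dx, dy, dz], "turn": turn, "fingers": fingers}, ...]. A call has 1 to 10 rows; each row is the pose to reach, as a shift and turn from the pose commanded when the call began; what a row does not reach only later rows make up. A row lasts 1/8 s, in which the tool goes at most 62.5 mm and 10.7 degrees, less where a joint would pass 70% of its speed; a pose out of reach is approached as far as the arm can. A call with a gripper value outside its range is refused whole. The fingers move at their own pace and stop on an object; "newtons" is the grip in N (left out, the last holds). Time passes only in rows, so rows that repeat a pose let the fingers close. It gives the time, the measured TCP pose, the force, the opening and the grip force at its end, in the units of the state.
- bot.get_obs(): the state, without advancing time (a new reading comes with each control period).
- optics.grab_frame(name): name is "scene" or "side" or "wrist"; returns the picture (480x640x3 uint8, red, green, blue); there is no depth.
- optics.calibration(name): a dict with "fx", "fy", "cx", "cy" (pixels), "k1" (the pictures are not rectified: a ray, as slopes to the right and down, at radius r is drawn at 1 + k1 r^2 times it, then the intrinsics apply), "origin" and "rotation" of the camera in the world. Camera axes: x right, y up, looking along -z (the intrinsics and any distortion apply to the point x, -y, -z); pixel columns grow to the right and rows downward; lengths in m; the calibration is good to about 2 mm. A picture is of the moment at which its call begins: read the wrist's pose just before it. calibration takes no time and is no camera call; for the wrist camera it gives the pose at the moment of the call.
- bot.job_done(): hands the job in; it is judged then, once.
Trained networks look in the newest picture that a camera, given by its name, has taken for a name from the list of things; names that differ only in an ending like _2 or _b are one class to them, and where a whole thing is asked for, a point or a joint stands for the part that bears it (a point fixed in the world has none). Each returns a list of dicts, best first, with "confidence" (0 to 1); they miss things now and then, are a little off and sometimes report something else, mostly with a low value. They report only what shows in the picture. A call takes as long as a camera call. They do not tell look-alikes from the thing itself.
- search_frame(camera, target): "location" ([column, row] in pixels, amid what is visible of it).
The state is a dict: "time": time; "joints": joint angles; "dq": joint speeds; "effort": joint torques, N m; "ee_pos": TCP position; "orientation": TCP orientation; "contact_force": force on the tool from outside, world axes, zero at the start; "ft_torque": the same for the moment, N m; "width": finger opening in m; "grip_force": force on a finger pad.
Only numpy, scipy, OpenCV 4.12 (cv2) and the standard library are available. Lean on these libraries where they do the work, as an engineer would, in place of code of your own. Each camera call takes 0.05 s, during which the arm holds its last target. There are 200 camera calls.

## Working session

There is one attempt and no reset: what is moved stays moved. The work goes in short steps, Python scripts to look and compute and a tool call to move; the robot and the scene stay as the last step left them, time stands still between calls to the robot, and variables do not carry over. Pictures are saved under pics/ and viewed, at most 14 in all, crops included, and the job is handed in when it is done.

Besides the shell and the picture viewer there is one more tool, called after "Request:" in YAML: its name, and indented under it one key for each argument. step_arm: Moves the arm, as the interface text tells. Its arguments: {"type":"object","properties":{"series":{"type":"array","items":{"type":"object","properties":{"delta_pos":{"type":"array","items":{"type":"number"}},"turn":{"type":"number"},"fingers":{"type":"number"}}}},"newtons":{"type":"number"}},"required":["series"]}

```bash
ls; mkdir -p pics; python3 - <<'E'
from cell import bot, optics, search_frame
import cv2
for n in ("scene","side"):
    im=optics.grab_frame(n); cv2.imwrite(f"pics/{n}0.png",im[:,:,::-1])
    c=optics.calibration(n); print(n,c)
print(bot.get_obs())
E
```

```text
pics
scene {'fx': 442.5962280344145, 'fy': 442.5962280344145, 'cx': 317.9144605511728, 'cy': 239.62225319276476, 'k1': -0.023516689347666906, 'origin': array([0.87274925, 0.38035847, 0.84481327]), 'rotation': array([ 5.69809494e-01, -2.01793902e-03,  2.40642161e+00])}
side {'fx': 464.5992531769284, 'fy': 464.5992531769284, 'cx': 321.6148228595488, 'cy': 230.2220242290266, 'k1': 0.03207577692225435, 'origin': array([ 0.38279881, -0.68916232,  0.5970846 ]), 'rotation': array([ 0.90313505, -0.02018589, -0.18186697])}
{'time': 0.1, 'joints': array([ 1.10751961e+00,  5.28378971e-01,  1.43377871e+00,  2.36355570e-05,
        1.18143282e+00, -1.78493959e-01]), 'dq': array([ 0.000991  , -0.00198668, -0.00155134,  0.00231836, -0.00177888,
        0.00132211]), 'effort': array([ 3.05408748e-04, -4.43306422e+01, -1.78588378e+01, -1.97035706e-04,
        3.82992293e-03, -6.20148541e-06]), 'ee_pos': array([0.17527534, 0.59927737, 0.24942647]), 'orientation': array([-3.13963043e+00, -3.76214548e-04,  2.85680053e+00]), 'contact_force': array([ 0.83241238,  0.569751  , -1.01195744]), 'ft_torque': array([0.0226938 , 0.02262703, 0.01478398]), 'grip_force': 0.0, 'width': 0.08521216597563634}
```

View pics/scene0.png

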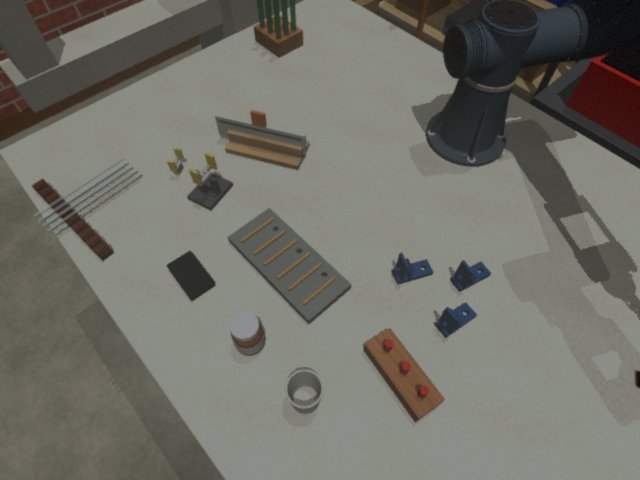

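View pics/side0.png

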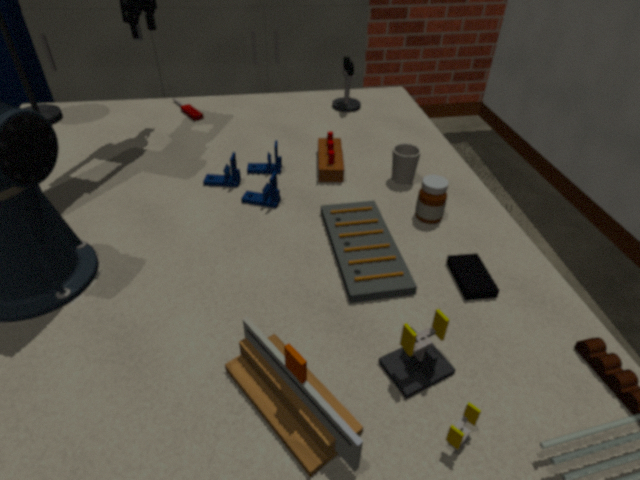

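The scene picture shows three blue brackets (411,268), (468,275) and (455,317). It also shows the plate (289,263), the pin block (403,372), the rack with the screen (262,138), and the jar, cup and graphite. There are two clips. The one on the stand at (205,180) is the larger, and the loose one at (177,160) is the smaller decoy.

```bash
cat > h.py <<'E'
from cell import bot, optics, search_frame
import numpy as np, cv2
from scipy.spatial.transform import Rotation as Ro
from scipy.optimize import least_squares
def cal(n):
    c=optics.calibration(n); c["R"]=Ro.from_euler("xyz",c["rotation"]).as_matrix(); return c
def proj(c,P):
    p=(np.atleast_2d(P)-c["origin"])@c["R"]
    s=np.c_[p[:,0]/-p[:,2], -p[:,1]/-p[:,2]]
    s=s*(1+c["k1"]*(s**2).sum(1,keepdims=True))
    return s*[c["fx"],c["fy"]]+[c["cx"],c["cy"]]
def ray(c,uv):
    d=(np.array(uv,float)-[c["cx"],c["cy"]])/[c["fx"],c["fy"]]; s=d.copy()
    for _ in range(8): s=d/(1+c["k1"]*(s@s))
    v=c["R"]@np.array([s[0],-s[1],-1.]); return c["origin"],v/np.linalg.norm(v)
def at_z(c,uv,z):
    o,v=ray(c,uv); return o+v*(z-o[2])/v[2]
def tri(obs):  # list of (c,uv) -> point, rms gap m
    A=np.zeros((3,3));b=np.zeros(3);L=[]
    for c,uv in obs:
        o,v=ray(c,uv);M=np.eye(3)-np.outer(v,v);A+=M;b+=M@o;L.append((o,M))
    p=np.linalg.solve(A,b); return p,np.sqrt(np.mean([((M@(p-o))**2).sum() for o,M in L]))
def grab(n,save=None):
    c=cal(n); im=optics.grab_frame(n)
    if save: cv2.imwrite("pics/"+save,im[:,:,::-1])
    return c,im
def find(n,t,k=4):
    return [(np.round(d["location"],1).tolist(),round(d["confidence"],2)) for d in search_frame(n,t)[:k]]
E
python3 - <<'E'
from h import *
for n in("scene","side"):
    grab(n)
    for t in "bracket0 bracket0_hole base base_hole0 base_hole1 base_hole2 pin0 pin_block rack screen clip_stand clip".split(): print(n,t,find(n,t))
print(bot.get_obs()["time"], cal("wrist"))
E
```

```text
scene bracket0 [([470.8, 273.8], 0.97), ([453.2, 317.9], 0.97), ([408.2, 267.9], 0.81)]
scene bracket0_hole [([468.8, 278.3], 0.64)]
scene base [([286.3, 266.2], 0.63), ([187.9, 276.5], 0.57), ([422.7, 389.1], 0.52), ([245.6, 332.8], 0.15)]
scene base_hole0 [([196.8, 177.7], 0.62), ([290.8, 265.2], 0.59)]
scene base_hole1 [([196.8, 177.7], 0.62), ([290.8, 265.2], 0.59)]
scene base_hole2 [([196.8, 177.7], 0.62), ([290.8, 265.2], 0.59)]
scene pin0 [([406.3, 368.5], 0.44), ([198.8, 177.7], 0.32)]
scene pin_block [([404.1, 376.7], 0.66), ([263.2, 148.8], 0.48), ([287.3, 267.4], 0.37)]
scene rack [([263.8, 149.7], 0.72)]
scene screen [([289.9, 262.8], 0.23)]
scene clip_stand [([209.2, 190.6], 0.68)]
scene clip [([204.8, 172.6], 0.68), ([467.2, 275.8], 0.62), ([179.7, 165.4], 0.6)]
side bracket0 [([266.6, 166.2], 0.96), ([268.1, 194.9], 0.69), ([227.8, 176.4], 0.66)]
side bracket0_hole [([224.1, 175.4], 0.69)]
side base [([363.1, 253.9], 0.76), ([432.4, 200.4], 0.26)]
side base_hole0 [([363.7, 252.5], 0.94)]
side base_hole1 [([363.7, 252.5], 0.94)]
side base_hole2 [([363.7, 252.5], 0.94)]
side pin0 [([329.7, 156.5], 0.63), ([332.5, 143.5], 0.62), ([329.8, 137.2], 0.42), ([227.5, 176.6], 0.28)]
side pin_block [([330.5, 159.5], 0.98), ([271.1, 193.6], 0.44)]
side rack [([288.3, 406.3], 0.61)]
side screen [([227.5, 176.8], 0.58)]
side clip_stand [([416.3, 371.8], 0.57)]
side clip [([417.8, 336.7], 0.9), ([461.7, 428.2], 0.77)]
1.4 {'fx': 357.07766240099716, 'fy': 357.07766240099716, 'cx': 318.56215180313905, 'cy': 237.19096443895302, 'k1': -0.007386752940801996, 'origin': array([0.10687353, 0.62004275, 0.37356108]), 'rotation': array([-0.28520321,  0.00168464,  1.28693807]), 'R': array([[ 0.28006118, -0.92133582, -0.26964056],
       [ 0.95998068,  0.26829334,  0.0803479 ],
       [-0.00168464, -0.28135206,  0.95960314]])}
```

```bash
python3 - <<'E'
from h import *
s=cal("scene");d=cal("side")
def P(l,c,uv,z): print(l,np.round(at_z(c,uv,z)*1000).astype(int)[:2])
for uv in [(268,209),(350,283),(309,318),(229,239)]: P("base sc",s,uv,.02)
for uv in [(320,205),(372,202),(413,291),(350,300)]: P("base sd",d,uv,.02)
for l,a,b in [("bA",(408.2,267.9),(268.1,194.9)),("bB",(470.8,273.8),(227.8,176.4)),("bC",(453.2,317.9),(266.6,166.2)),("clip",(204.8,172.6),(417.8,336.7)),("tab",(259,119),(296,364)),("stand",(209,190),(416,372)),("small",(178,162),(461.7,428)),("pin n",(388,344),(330,158)),("pin m",(405,367),(331,145))]:
    p,e=tri([(s,a),(d,b)]);print(l,np.round(p*1000).astype(int),round(e*1000,1))
for uv in [(388,341),(405,364),(423,388)]: P("pin sc",s,uv,.066)
for uv in [(217,119),(305,137)]: P("screen top sc",s,uv,.079)
for uv in [(245,322),(356,443)]: P("screen top sd",d,uv,.079)
for uv in [(217,207),(187,193),(207,177),(232,186)]:P("stand",s,uv,.012)
for l,uv,z in[("jar",(246,322),.09),("cup",(304,380),.08),("graph",(190,275),.02)]: P(l,s,uv,z)
E
```

```text
base sc [ 546 -150]
base sc [539 114]
base sc [654 115]
base sc [ 662 -144]
base sd [539 116]
base sd [653 109]
base sd [ 652 -163]
base sd [ 540 -166]
bA [429 171  23] 4.5
bB [342 269  20] 6.4
bC [440 307  14] 1.6
clip [ 607 -297   70] 2.2
tab [ 424 -330   96] 1.9
stand [ 610 -306   -1] 0.1
small [ 626 -411   26] 2.8
pin n [588 261  50] 0.7
pin m [600 312  57] 1.3
pin sc [589 260]
pin sc [598 309]
pin sc [606 359]
screen top sc [ 490 -417]
screen top sc [ 368 -222]
screen top sd [ 365 -236]
screen top sd [ 480 -435]
stand [ 629 -240]
stand [ 658 -323]
stand [ 594 -333]
stand [ 565 -268]
jar [763  67]
cup [752 213]
graph [ 777 -125]
```

Request:
step_arm:
  series:
    - {"delta_pos":[28,-50,0],"turn":-9}
    - {"delta_pos":[56,-100,0],"turn":-18}
    - {"delta_pos":[84,-150,0],"turn":-27}
    - {"delta_pos":[112,-200,0],"turn":-36}
    - {"delta_pos":[140,-250,-10],"turn":-45}
    - {"delta_pos":[168,-300,-20],"turn":-54}
    - {"delta_pos":[196,-350,-30],"turn":-64}
    - {"delta_pos":[224,-400,-40],"turn":-73.7}
    - {"delta_pos":[224,-400,-50],"turn":-73.7}
    - {"delta_pos":[224,-400,-50],"turn":-73.7}

```text
validation failed for argument at $.se...
```

```bash
python3 - <<'E'
from h import *
o=bot.get_obs();print(o["ee_pos"],o["orientation"],o["time"])
c,im=grab("wrist","w1.png"); print(c["origin"])
for t in "bracket0 bracket0_hole pin0 base_hole0 base".split(): print(t,find("wrist",t,5))
E
```

```text
[0.17557318 0.59982033 0.25032722] [ 3.14154697e+00 -1.25825867e-05  2.85678534e+00] 1.4
[0.10687353 0.62004275 0.37356108]
bracket0 [([91.4, 366.6], 0.7)]
bracket0_hole [([93.6, 368.1], 0.51)]
pin0 []
base_hole0 []
base []
```

View pics/w1.png

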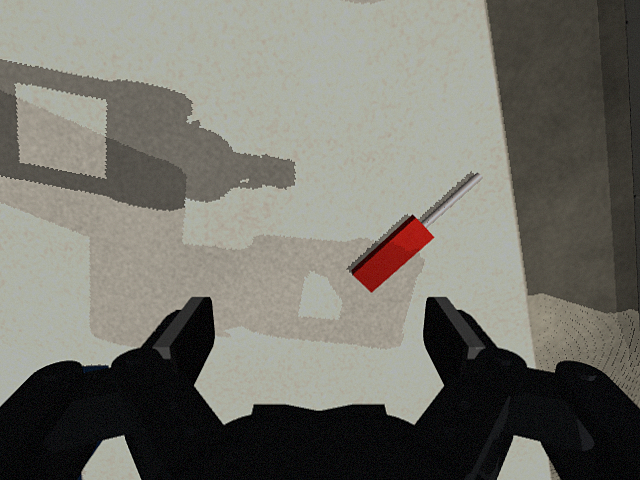

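The picture shows a screwdriver at (390,255) and the fingers along the bottom. The move was refused, so the rows probably need a fingers value.

Request:
step_arm:
  series:
    - {"delta_pos":[28,-50,0],"turn":-9,"fingers":85}
    - {"delta_pos":[56,-100,0],"turn":-18,"fingers":85}
    - {"delta_pos":[84,-150,0],"turn":-27,"fingers":85}
    - {"delta_pos":[112,-200,0],"turn":-36,"fingers":85}
    - {"delta_pos":[140,-250,-10],"turn":-45,"fingers":85}
    - {"delta_pos":[168,-300,-20],"turn":-54,"fingers":85}
    - {"delta_pos":[196,-350,-30],"turn":-64,"fingers":85}
    - {"delta_pos":[224,-400,-40],"turn":-73.7,"fingers":85}
    - {"delta_pos":[224,-400,-50],"turn":-73.7,"fingers":85}
    - {"delta_pos":[224,-400,-50],"turn":-73.7,"fingers":85}
  newtons: 40

```text
time: 2.95
ee_pos: [0.3989, 0.1997, 0.1997]
orientation: [-3.139, 0.0, 1.57]
contact_force: [-0.4, -0.3, 0.7]
width: 0.085
grip_force: 0.0
```

```bash
python3 - <<'E'
from h import *
c,im=grab("wrist","w2.png"); print(c["origin"])
for t in "bracket0 bracket0_hole pin0".split(): print(t,find("wrist",t,5))
E
```

```text
[0.39944533 0.27153723 0.322987  ]
bracket0 [([345.9, 239.9], 0.93), ([244.7, 138.1], 0.78), ([372.0, 81.7], 0.65)]
bracket0_hole [([243.9, 135.0], 0.7)]
pin0 [([606.1, 69.6], 0.95), ([580.9, 146.6], 0.64), ([615.9, 3.0], 0.61), ([532.3, 329.7], 0.57)]
```

View pics/w2.png

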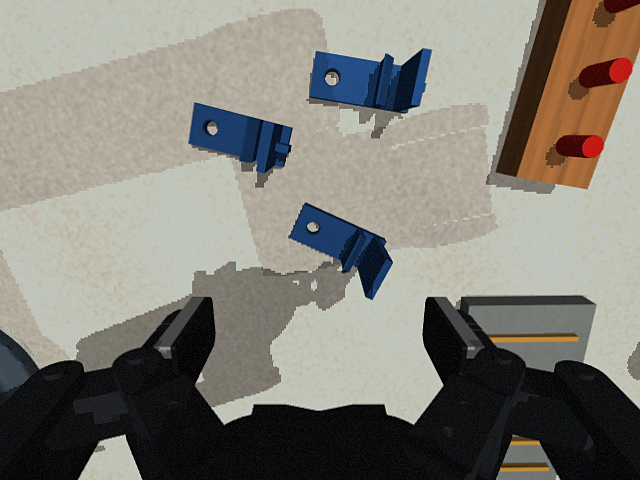

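The wrist picture shows three brackets, with holes at (332,78), (211,128) and (313,227). Pins are at (605,72) and (590,147), and part of the plate is visible. Next I look at the plate.

Request:
step_arm:
  series:
    - {"delta_pos":[40,-50,20],"turn":0,"fingers":85}
    - {"delta_pos":[80,-100,50],"turn":0,"fingers":85}
    - {"delta_pos":[120,-150,50],"turn":0,"fingers":85}
    - {"delta_pos":[160,-200,50],"turn":0,"fingers":85}
    - {"delta_pos":[190,-250,50],"turn":0,"fingers":85}
    - {"delta_pos":[190,-290,50],"turn":0,"fingers":85}
    - {"delta_pos":[190,-290,50],"turn":0,"fingers":85}
    - {"delta_pos":[190,-290,50],"turn":0,"fingers":85}
    - {"delta_pos":[190,-290,50],"turn":0,"fingers":85}

```text
time: 4.28
ee_pos: [0.5892, -0.0882, 0.2505]
orientation: [-3.141, -0.0, 1.573]
contact_force: [0.1, 1.4, 0.3]
width: 0.085
grip_force: 0.0
```

```bash
python3 - <<'E'
from h import *
import pickle
c,im=grab("wrist","w3.png"); o=bot.get_obs(); print(c["origin"],o["ee_pos"],o["orientation"])
pickle.dump((c,im),open("w3.pkl","wb"))
for t in "base base_hole0 pin0 clip clip_stand".split(): print(t,find("wrist",t,5))
E
```

```text
[ 0.58927242 -0.01632959  0.37374641] [ 0.58923283 -0.08830894  0.25049508] [-3.14134821e+00 -2.84449584e-04  1.57302298e+00]
base [([331.6, 128.4], 0.81)]
base_hole0 [([332.9, 126.4], 0.64)]
pin0 []
clip [([343.7, 398.0], 0.57)]
clip_stand [([334.7, 375.6], 0.63)]
```

View pics/w3.png

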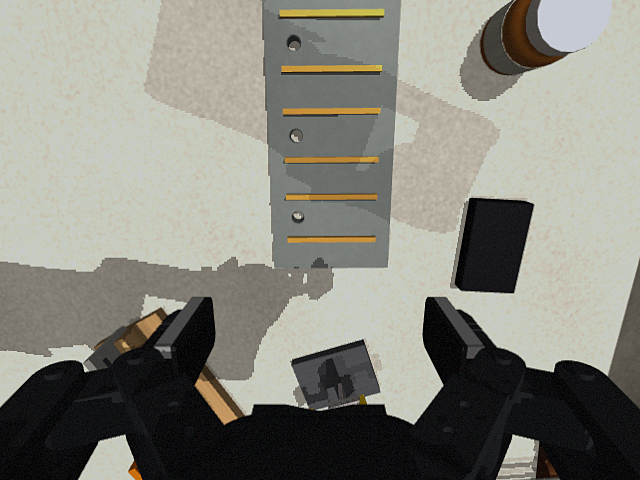

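The picture shows the plate with station holes at (294,43), (296,135) and (298,216), its near edge corners at (273,268) and (387,267), the brass strips, the graphite at (495,245), the jar, and the clip stand at (335,375).

```bash
cat >> h.py <<'E'
def hole(im,uv,r=11,th=18):
    u,v=np.round(uv).astype(int); w=im[v-r:v+r+1,u-r:u+r+1].astype(float)
    d=np.abs(w-np.median(w.reshape(-1,3),0)).max(2)>th
    n,l,st,ce=cv2.connectedComponentsWithStats(cv2.morphologyEx(d.astype(np.uint8),cv2.MORPH_CLOSE,np.ones((3,3),np.uint8)))
    k=1+np.argmin([np.hypot(*(ce[i]-r))-0.05*st[i,4] for i in range(1,n)])
    p=np.argwhere(l==k)[:,::-1]; h=cv2.convexHull(p.astype(np.int32)); (cx,cy),rad=cv2.minEnclosingCircle(h)
    M=cv2.moments(h); return np.array([M["m10"]/M["m00"]+u-r, M["m01"]/M["m00"]+v-r]),rad
def boxpts(b): return np.array([[x,y,z] for x in b[0] for y in b[1] for z in b[2]],float)/1000
def sil(c,boxes,p,shape):  # p: x,y,z,yaw
    m=np.zeros(shape,np.uint8); R=Ro.from_euler("z",p[3]).as_matrix()
    for b in boxes:
        B=b if isinstance(b,np.ndarray) else boxpts(b)
        q=proj(c,B@R.T+p[:3]); h=cv2.convexHull(np.round(q*16).astype(np.int32))
        cv2.fillConvexPoly(m,h,1,cv2.LINE_AA if False else 8,4)
    return m
def fit(views,boxes,p0,free=(0,1,3)):  # views: (c,mask)
    free=list(free); from scipy.optimize import minimize
    def cost(d):
        p=np.array(p0,float); p[free]+=d; s=0
        for c,m in views:
            r=sil(c,boxes,p,m.shape); s+=1-(r&m).sum()/max(1,(r|m).sum())
        return s
    d=np.zeros(len(free)); st=np.array([0.012,.012,.01,.25])[free]
    for k in range(3):
        sim=np.vstack([d]+[d+st[i]*np.eye(len(free))[i] for i in range(len(free))])
        r=minimize(cost,d,method="Nelder-Mead",options=dict(initial_simplex=sim,xatol=1e-4,fatol=1e-4)); d=r.x; st=st/3
    p=np.array(p0,float); p[free]+=d; return p,r.fun/len(views)
BR=[((-50,32),(-17,17),(0,12)),((2,8),(-17,17),(12,34)),((19,25),(-17,17),(12,74)),
    boxpts(((2,8),(-17,17),(33,34))).tolist()]
BR=BR[:3]+[((23,35),(-2,2),(9,39)),np.array([[x,y,z] for y in(-17,17) for x,z in((2,34),(4,34),(-3,43),(-1,43))],float)/1000]
def blue(im):
    h=cv2.cvtColor(im,cv2.COLOR_RGB2HSV); m=((h[...,0]>100)&(h[...,0]<128)&(h[...,1]>120)).astype(np.uint8)
    return m
def near(m,uv):  # component nearest to pixel
    n,l,st,ce=cv2.connectedComponentsWithStats(cv2.morphologyEx(m,cv2.MORPH_CLOSE,np.ones((5,5),np.uint8)))
    k=min((i for i in range(1,n) if st[i,4]>150),key=lambda i:np.hypot(*(ce[i]-uv))); return ((l==k)).astype(np.uint8)
E
python3 - <<'E'
from h import *
import pickle
c,im=pickle.load(open("w3.pkl","rb"))
H=[hole(im,u) for u in [(294,43),(296,135),(298,216)]]; print(H)
P=[at_z(c,h[0],.02) for h in H]; print(np.round(P,4))
for uv in [(273,268),(387,267)]: print(np.round(at_z(c,uv,.02),4))
h=cv2.cvtColor(im,cv2.COLOR_RGB2HSV); m=((h[...,0]>12)&(h[...,0]<32)&(h[...,1]>130)).astype(np.uint8); m[280:]=0
n,l,st,ce=cv2.connectedComponentsWithStats(m)
for i in range(1,n):
    if st[i,4]>100: print(st[i], [np.round(at_z(c,(u,np.argwhere(l[:,u]==i).mean()),.026)[:2],4) for u in (st[i,0]+3,st[i,0]+st[i,2]-4)])
E
```

```text
[(array([293.13204063,  42.22437673]), 8.310484886169434), (array([295.58836689, 135.19127517]), 7.393895626068115), (array([297.41176471, 216.97619048]), 6.670932292938232)]
[[ 0.5656  0.0603  0.02  ]
 [ 0.5667 -0.0195  0.02  ]
 [ 0.5673 -0.0995  0.02  ]]
[ 0.5407 -0.1551  0.02  ]
[ 0.6615 -0.1535  0.02  ]
[ 503    0   62   68 1350] [array([0.7515, 0.0676]), array([0.8033, 0.0488])]
[280   9 104   9 798] [array([0.5577, 0.0813]), array([0.641 , 0.0823])]
[281  65 101   8 675] [array([0.5575, 0.0374]), array([0.6414, 0.0385])]
[283 108  98   7 580] [array([0.5585, 0.0015]), array([0.6423, 0.0027])]
[284 157  95   6 535] [array([ 0.5585, -0.0418]), array([ 0.6425, -0.0411])]
[286 194  91   6 544] [array([ 0.5597, -0.0775]), array([ 0.6422, -0.0772])]
[287 236  89   7 507] [array([ 0.5598, -0.1216]), array([ 0.6432, -0.1202])]
```

Request:
step_arm:
  series:
    - {"delta_pos":[-40,60,0],"turn":0,"fingers":85}
    - {"delta_pos":[-80,120,0],"turn":0,"fingers":85}
    - {"delta_pos":[-120,180,0],"turn":0,"fingers":85}
    - {"delta_pos":[-160,230,-20],"turn":0,"fingers":85}
    - {"delta_pos":[-190,270,-40],"turn":0,"fingers":85}
    - {"delta_pos":[-190,290,-50],"turn":0,"fingers":85}
    - {"delta_pos":[-190,290,-50],"turn":0,"fingers":85}
    - {"delta_pos":[-190,290,-50],"turn":0,"fingers":85}
    - {"delta_pos":[-190,290,-50],"turn":0,"fingers":85}

```text
time: 5.7
ee_pos: [0.4008, 0.1991, 0.2008]
orientation: [3.14, -0.0, 1.569]
contact_force: [0.8, 0.5, -0.7]
width: 0.0845
grip_force: 0.0
```

```bash
python3 - <<'E'
from h import *
c,im=grab("wrist"); s,ims=grab("scene"); o=bot.get_obs(); print(o["ee_pos"],o["orientation"])
m=blue(im);ms=blue(ims)
for g,w,sc in [((.43,.17),(350,245),(410,268)),((.34,.27),(245,138),(470,273)),((.43,.31),(372,81),(455,317))]:
    a=near(m,w);b=near(ms,sc)
    best=min((fit([(c,a)],BR,[*g,0,y]) for y in (-.9,-.5,-.1)),key=lambda t:t[1])
    p2=fit([(c,a),(s,b)],BR,best[0],(0,1,2,3))
    print(a.sum(),b.sum(),np.round(best[0],4),round(best[1],3),"two-view",np.round(p2[0],4),round(p2[1],3))
    h,r=hole(im,proj(c,best[0][:3]+Ro.from_euler("z",best[0][3]).apply([-.034,0,.012]))[0]); print("hole",np.round(at_z(c,h,.012),4),"model",np.round(best[0][:3]+Ro.from_euler("z",best[0][3]).apply([-.034,0,.012]),4))
P=[at_z(c,u,.066) for u in [(621,70),(593,146)]];print(np.round(P,4))
E
```

```text
[0.40052262 0.19902516 0.20071727] [ 3.14039231e+00 -1.65600883e-04  1.56859612e+00]Traceback (most recent call last):
  File "<stdin>", line 5, in <module>
  File "h.py", line 64, in near
    k=min((i for i in range(1,n) if st[i,4]>150),key=lambda i:np.hypot(*(ce[i]-uv))); return ((l==k)).astype(np.uint8)
ValueError: min() iterable argument is empty
```

```bash
cat > f.py <<'E'
from h import *
c,im=grab("wrist"); s,ims=grab("scene")
m=blue(im);ms=blue(ims)
for g,w,sc in [((.43,.17),(350,245),(410,268)),((.34,.27),(245,138),(470,273)),((.43,.31),(372,81),(455,317))]:
    a=near(m,w);b=near(ms,sc)
    best=min((fit([(c,a)],BR,[*g,0,y]) for y in (-.9,-.5,-.1)),key=lambda t:t[1])
    p2=fit([(c,a),(s,b)],BR,best[0],(0,1,2,3))
    print(a.sum(),b.sum(),np.round(best[0],4),round(best[1],3),"two-view",np.round(p2[0],4),round(p2[1],3))
    h,r=hole(im,proj(c,best[0][:3]+Ro.from_euler("z",best[0][3]).apply([-.034,0,.012]))[0]); print("hole",np.round(at_z(c,h,.012),4),"model",np.round(best[0][:3]+Ro.from_euler("z",best[0][3]).apply([-.034,0,.012]),4))
E
sed -i 's/(h\[...,0\]<128)&(h\[...,1\]>120)/(h[...,0]<128)\&(h[...,1]>110)\&(im[...,2].astype(int)-im[...,0]>25)/' h.py
python3 - <<'E'
from h import *
c,im=grab("wrist","w4.png");h=cv2.cvtColor(im,cv2.COLOR_RGB2HSV);print(h[70:90:5,350],im[78,350],h[128,225],h[70,412])
s,i2=grab("scene");h=cv2.cvtColor(i2,cv2.COLOR_RGB2HSV);print(h[268,415],h[313,455],i2[313,455],blue(im).sum(),blue(i2).sum())
E
python3 f.py
```

```text
[[107 181 135]
 [108 178 136]
 [107 189 135]
 [107 190 130]] [ 36  78 133] [107 181 107] [108 189  31]
[109 109  82] [110 117  87] [47 61 87] 12634 388
4120 239 [ 0.4238  0.1732  0.     -0.426 ] 0.079 two-view [ 0.4236  0.1727 -0.0015 -0.4306] 0.535
hole [0.393  0.1884 0.012 ] model [0.3928 0.1872 0.012 ]
4138 239 [ 0.3404  0.2661  0.     -0.2484] 0.082 two-view [ 0.3386  0.2663 -0.0081 -0.2468] 0.523
hole [0.3078 0.275  0.012 ] model [0.3074 0.2745 0.012 ]
5248 239 [ 0.4425  0.3086  0.     -0.1732] 0.091 two-view [ 0.4432  0.3093 -0.0048 -0.154 ] 0.394
hole [0.4105 0.3146 0.012 ] model [0.409  0.3145 0.012 ]
```

```bash
python3 -c "
from h import *
o=bot.get_obs();print(o['ee_pos'],o['orientation'],o['time'],o['contact_force'])"
```

```text
[0.39991264 0.19935314 0.20046402] [ 3.14122453e+00 -5.67106916e-05  1.56937852e+00] 6.0 [ 0.02901556 -0.29045714 -0.19825715]
```

Request:
step_arm:
  series:
    - {"delta_pos":[20,-16,0],"turn":-10,"fingers":45}
    - {"delta_pos":[44,-35,-20],"turn":-20,"fingers":45}
    - {"delta_pos":[44,-35,-50],"turn":-24.4,"fingers":45}
    - {"delta_pos":[44,-35,-80],"turn":-24.4,"fingers":45}
    - {"delta_pos":[44,-35,-110],"turn":-24.4,"fingers":45}
    - {"delta_pos":[44,-35,-133],"turn":-24.4,"fingers":45}
    - {"delta_pos":[44,-35,-133],"turn":-24.4,"fingers":45}
    - {"delta_pos":[44,-35,-133],"turn":-24.4,"fingers":45}

```text
time: 7.0
ee_pos: [0.444, 0.1648, 0.0678]
orientation: [3.141, -0.0, 1.144]
contact_force: [0.5, 0.6, 0.1]
width: 0.0451
grip_force: 0.0
```

```bash
python3 - <<'E'
from h import *
c,im=grab("wrist","w5.png");print(bot.get_obs()["ee_pos"])
E
```

```text
[0.44423611 0.16485255 0.06815426]
```

View pics/w5.png

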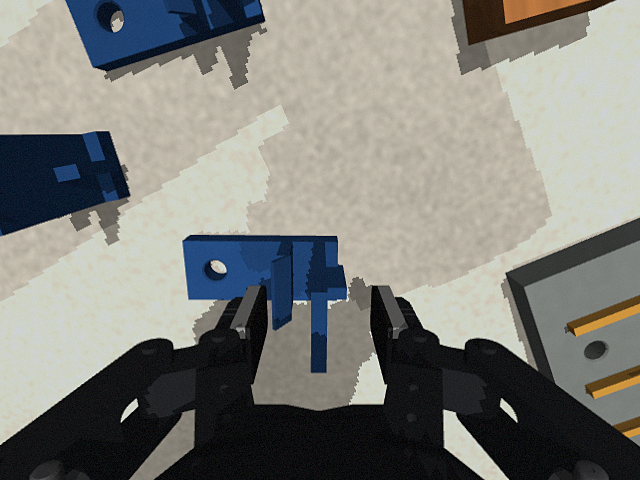

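The cheek is between the pads, and the bracket's hole is at (216,267). Closing.

Request:
step_arm:
  series:
    - {"delta_pos":[0,0,0],"turn":0,"fingers":0}
    - {"delta_pos":[0,0,0],"turn":0,"fingers":0}
    - {"delta_pos":[0,0,0],"turn":0,"fingers":0}
    - {"delta_pos":[0,0,0],"turn":0,"fingers":0}
    - {"delta_pos":[0,0,0],"turn":0,"fingers":0}
    - {"delta_pos":[0,0,20],"turn":0,"fingers":0}
    - {"delta_pos":[0,0,50],"turn":0,"fingers":0}
    - {"delta_pos":[0,0,70],"turn":0,"fingers":0}
    - {"delta_pos":[0,0,70],"turn":0,"fingers":0}
  newtons: 50

```text
time: 8.18
ee_pos: [0.4442, 0.1649, 0.1383]
orientation: [3.139, -0.002, 1.145]
contact_force: [-0.1, -0.7, -2.2]
width: 0.005
grip_force: 49.1
```

```bash
cat >> h.py <<'E'
def intool(P):
    o=bot.get_obs(); R=Ro.from_euler("xyz",o["orientation"]).as_matrix(); return (P-o["ee_pos"])@R
E
python3 - <<'E'
from h import *
c,im=grab("wrist","w6.png"); o=bot.get_obs(); print(o["ee_pos"],o["orientation"],o["width"],o["grip_force"])
z0=o["ee_pos"][2]-.067; print("z",z0)
a=near(blue(im),(260,270)); 
yaw=o["orientation"][2]-np.pi/2; org=o["ee_pos"]-[.022*np.cos(yaw),.022*np.sin(yaw),.067]
h=proj(c,org+Ro.from_euler("z",yaw).apply([-.034,0,.012]))[0]; print("pred px",h)
q,r=hole(im,h,14); print("hole px",q,r, "in tool mm",np.round(intool(at_z(c,q,z0+.012))*1000,1),"expect [0,-56,55]")
E
```

```text
[0.44355344 0.16481754 0.13742817] [ 3.14085226e+00 -4.02653029e-04  1.14471532e+00] 0.005051304248101557 49.10168409347534
z 0.07042817101561918
pred px [213.07666204 271.58237737]
hole px [211.60163187 271.9162467 ] 17.893205642700195 in tool mm [ -0.2 -56.9  55. ] expect [0,-56,55]
```

Request:
step_arm:
  series:
    - {"delta_pos":[30,-44,0],"turn":5,"fingers":0}
    - {"delta_pos":[60,-88,0],"turn":10,"fingers":0}
    - {"delta_pos":[90,-132,0],"turn":15,"fingers":0}
    - {"delta_pos":[120,-176,0],"turn":20,"fingers":0}
    - {"delta_pos":[150,-220,0],"turn":25.1,"fingers":0}
    - {"delta_pos":[179.4,-264,0],"turn":25.1,"fingers":0}
    - {"delta_pos":[179.4,-264,-10],"turn":25.1,"fingers":0}
    - {"delta_pos":[179.4,-264,-30],"turn":25.1,"fingers":0}
    - {"delta_pos":[179.4,-264,-40],"turn":25.1,"fingers":0}
    - {"delta_pos":[179.4,-264,-40],"turn":25.1,"fingers":0}

```text
time: 9.48
ee_pos: [0.6214, -0.0981, 0.0954]
orientation: [-3.137, -0.002, 1.583]
contact_force: [0.1, -1.3, -1.6]
width: 0.0049
grip_force: 49.3
```

Request:
step_arm:
  series:
    - {"delta_pos":[0,0,-3],"turn":0,"fingers":0}
    - {"delta_pos":[0,0,-6],"turn":0,"fingers":0}
    - {"delta_pos":[0,0,-8.5],"turn":0,"fingers":0}
    - {"delta_pos":[0,0,-9.5],"turn":0,"fingers":0}
    - {"delta_pos":[0,0,-9.5],"turn":0,"fingers":0}
    - {"delta_pos":[0,0,-9.5],"turn":0,"fingers":0}

```text
time: 10.22
ee_pos: [0.623, -0.0992, 0.0881]
orientation: [3.141, 0.0, 1.583]
contact_force: [0.1, -0.2, 0.8]
width: 0.0049
grip_force: 49.6
```

```bash
python3 - <<'E'
from h import *
c,im=grab("wrist","w7.png"); o=bot.get_obs(); print(o["ee_pos"],o["orientation"],o["width"],o["grip_force"],o["contact_force"])
yaw=o["orientation"][2]-np.pi/2; org=o["ee_pos"]-[.022*np.cos(yaw),.022*np.sin(yaw),.067]
h=proj(c,org+Ro.from_euler("z",yaw).apply([-.034,0,.012]))[0]; print("pred px",h)
u,v=h.astype(int); cv2.imwrite("pics/w7c.png",cv2.resize(im[v-100:v+100,u-60:u+190,::-1],None,fx=3,fy=3))
E
```

```text
[ 0.6230398  -0.09920246  0.08812223] [3.14133642e+00 6.43915790e-05 1.58271649e+00] 0.004659956571839469 49.65683877468109 [-1.3957188   0.33703521  1.22007806]
pred px [214.13479955 271.28736074]
```

View pics/w7c.png

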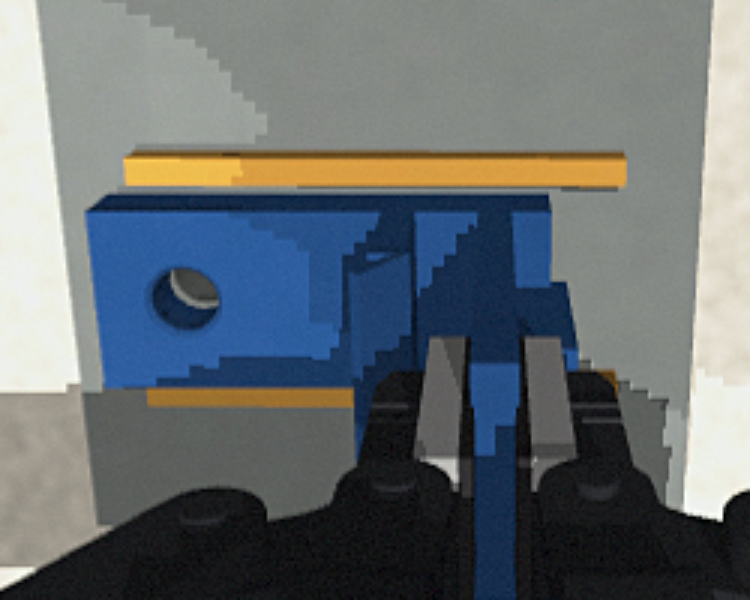

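The bracket is down between the strips at the -80 station. The hole at about (185,298) in the crop has the plate bore beneath it, with only a sliver of offset. Releasing, then going to look at the pins.

Request:
step_arm:
  series:
    - {"delta_pos":[0,0,0],"turn":0,"fingers":40}
    - {"delta_pos":[0,0,0],"turn":0,"fingers":40}
    - {"delta_pos":[0,0,0],"turn":0,"fingers":40}
    - {"delta_pos":[0,0,30],"turn":0,"fingers":40}
    - {"delta_pos":[0,0,80],"turn":0,"fingers":40}
    - {"delta_pos":[0,0,132],"turn":0,"fingers":40}

```text
time: 11.02
ee_pos: [0.6226, -0.0991, 0.2206]
orientation: [-3.14, -0.0, 1.583]
contact_force: [0.8, -1.2, -0.0]
width: 0.0397
grip_force: 0.0
```

Request:
step_arm:
  series:
    - {"delta_pos":[0,50,0],"turn":10,"fingers":40}
    - {"delta_pos":[5,100,0],"turn":20,"fingers":40}
    - {"delta_pos":[10,150,0],"turn":30,"fingers":40}
    - {"delta_pos":[15,200,0],"turn":40,"fingers":40}
    - {"delta_pos":[20,250,0],"turn":50,"fingers":40}
    - {"delta_pos":[25,300,0],"turn":60,"fingers":40}
    - {"delta_pos":[30,350,0],"turn":70,"fingers":40}
    - {"delta_pos":[36.6,409,0],"turn":79.3,"fingers":40}
    - {"delta_pos":[36.6,409,0],"turn":79.3,"fingers":40}
    - {"delta_pos":[36.6,409,0],"turn":79.3,"fingers":40}

```text
time: 12.28
ee_pos: [0.6591, 0.3097, 0.2193]
orientation: [-3.141, -0.001, 2.967]
contact_force: [0.2, -1.1, 0.1]
width: 0.0402
grip_force: 0.0
```

```bash
python3 - <<'E'
from h import *
c,im=grab("wrist","w8.png"); o=bot.get_obs(); print(o["ee_pos"],o["orientation"])
print(find("wrist","pin0"))
h=cv2.cvtColor(im,cv2.COLOR_RGB2HSV); m=(((h[...,0]<5)|(h[...,0]>173))&(h[...,1]>150)).astype(np.uint8)
n,l,st,ce=cv2.connectedComponentsWithStats(m)
cyl=[np.array([[.008*np.cos(t),.008*np.sin(t),z] for t in np.arange(0,6.3,.3) for z in (.03,.06)])]
for i in range(1,n):
    if st[i,4]>150:
        a=(l==i).astype(np.uint8); g=at_z(c,ce[i],.05)
        print(ce[i],st[i,4],[ (np.round(p,4),round(e,3)) for p,e in (fit([(c,a)],cyl,[g[0],g[1],.006,0],f) for f in((0,1),(0,1,2)))])
E
```

```text
[0.65930695 0.30886188 0.21947386] [-3.14054878e+00 -7.23595427e-04  2.96571828e+00]
[([369.6, 148.5], 0.89), ([243.9, 149.7], 0.55), ([308.8, 146.0], 0.54)]
[243.45205479 149.44520548] 438 [(array([0.5915, 0.2618, 0.006 , 0.    ]), np.float64(0.163)), (array([ 0.5911,  0.2558, -0.0203,  0.    ]), np.float64(0.031))]
[306.8259587  149.00589971] 339 [(array([0.5982, 0.3112, 0.006 , 0.    ]), np.float64(0.15)), (array([ 0.5996,  0.3096, -0.0214,  0.    ]), np.float64(0.035))]
[371.04987531 148.04239401] 401 [(array([0.6072, 0.3593, 0.006 , 0.    ]), np.float64(0.149)), (array([ 0.6086,  0.3636, -0.0212,  0.    ]), np.float64(0.025))]
```

View pics/w8.png

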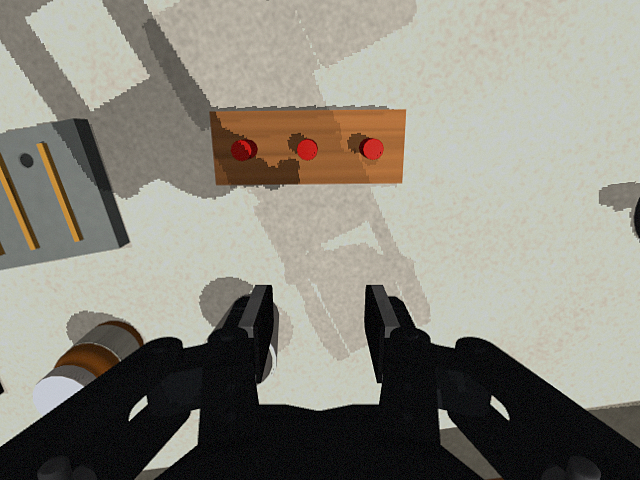

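The picture shows the block with pins at (243,149), (307,149) and (371,148). The positions at z=66 mm give a spacing of about 50 mm, which matches. I grasp the left pin first.

Request:
step_arm:
  series:
    - {"delta_pos":[-35,-25,0],"turn":0,"fingers":30}
    - {"delta_pos":[-69,-48.6,-20],"turn":0,"fingers":30}
    - {"delta_pos":[-69,-48.6,-70],"turn":0,"fingers":30}
    - {"delta_pos":[-69,-48.6,-110],"turn":0,"fingers":30}
    - {"delta_pos":[-69,-48.6,-145],"turn":0,"fingers":30}
    - {"delta_pos":[-69,-48.6,-160],"turn":0,"fingers":30}
    - {"delta_pos":[-69,-48.6,-160],"turn":0,"fingers":30}
    - {"delta_pos":[-69,-48.6,-160],"turn":0,"fingers":0}
    - {"delta_pos":[-69,-48.6,-160],"turn":0,"fingers":0}
    - {"delta_pos":[-69,-48.6,-160],"turn":0,"fingers":0}

```text
time: 13.62
ee_pos: [0.5915, 0.2615, 0.0613]
orientation: [3.141, 0.003, 2.967]
contact_force: [0.2, -0.9, 3.2]
width: 0.0139
grip_force: 48.9
```

Request:
step_arm:
  series:
    - {"delta_pos":[0,0,0],"turn":0,"fingers":0}
    - {"delta_pos":[0,0,0],"turn":0,"fingers":0}
    - {"delta_pos":[0,0,20],"turn":0,"fingers":0}
    - {"delta_pos":[0,0,50],"turn":0,"fingers":0}
    - {"delta_pos":[0,0,90],"turn":0,"fingers":0}
    - {"delta_pos":[0,0,90],"turn":0,"fingers":0}
    - {"delta_pos":[0,0,90],"turn":0,"fingers":0}

```text
time: 14.5
ee_pos: [0.5897, 0.2611, 0.1499]
orientation: [-3.141, -0.001, 2.967]
contact_force: [0.0, -0.3, -0.4]
width: 0.0142
grip_force: 49.3
```

```bash
python3 - <<'E'
from h import *
c,im=grab("wrist","w9.png"); o=bot.get_obs(); print(o["ee_pos"],o["orientation"],o["width"],o["grip_force"])
cv2.imwrite("pics/w9c.png",cv2.resize(im[180:400,220:420,::-1],None,fx=2.5,fy=2.5))
for z in (-.02,.0,.03): print(z,proj(c,o["ee_pos"]+[0,0,-z]))
E
```

```text
[0.5893857  0.26096361 0.14906796] [-3.14051069e+00 -2.39808756e-03  2.96681332e+00] 0.01411516991606977 49.317267537117004
-0.02 [[317.97739807 353.54638643]]
0.0 [[318.16188774 323.15441599]]
0.03 [[318.3596961  290.56599462]]
```

View pics/w9c.png

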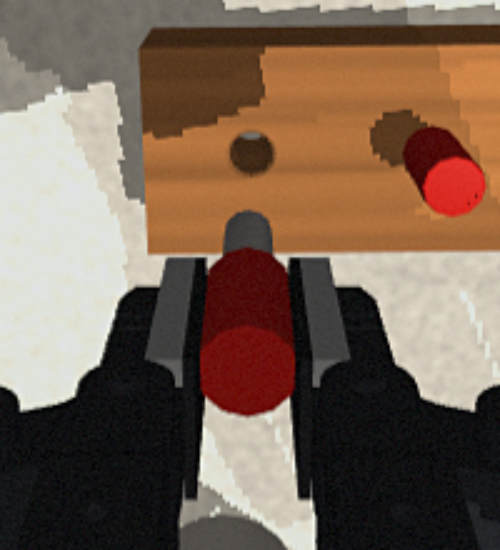

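The pin is held upright between the pads, with its top at crop (248,368) and its tip at about (248,215). Now I carry it over the hole at the -80 station.

Request:
step_arm:
  series:
    - {"delta_pos":[-4,-60,0],"turn":5,"fingers":0}
    - {"delta_pos":[-8,-120,0],"turn":10.7,"fingers":0}
    - {"delta_pos":[-12,-180,0],"turn":10.7,"fingers":0}
    - {"delta_pos":[-16,-240,0],"turn":10.7,"fingers":0}
    - {"delta_pos":[-20,-300,0],"turn":10.7,"fingers":0}
    - {"delta_pos":[-23.6,-361,0],"turn":10.7,"fingers":0}
    - {"delta_pos":[-23.6,-361,0],"turn":10.7,"fingers":0}
    - {"delta_pos":[-23.6,-361,0],"turn":10.7,"fingers":0}
    - {"delta_pos":[-23.6,-361,0],"turn":10.7,"fingers":0}

```text
time: 15.68
ee_pos: [0.5664, -0.0981, 0.1491]
orientation: [3.141, -0.002, -3.128]
contact_force: [0.0, -0.5, -0.2]
width: 0.014
grip_force: 49.4
```

```bash
cat > pinchk.py <<'E'
from h import *
import sys
# pin held: fit pin (tilt-free) in camera by red mask, hole on bracket top z=.032 ; report shift needed (world mm)
c,im=grab("wrist",sys.argv[1]); o=bot.get_obs(); e=o["ee_pos"]; print(e,o["orientation"])
h=cv2.cvtColor(im,cv2.COLOR_RGB2HSV); m=(((h[...,0]<6)|(h[...,0]>170))&(h[...,1]>130)).astype(np.uint8)
a=near(m,(318,310))
cyl=[np.array([[.008*np.cos(t),.008*np.sin(t),z] for t in np.arange(0,6.3,.2) for z in (.03,.06)])]
p,err=fit([(c,a)],cyl,[e[0],e[1],e[2]-.0535,0],(0,1)); p2,err2=fit([(c,a)],cyl,[e[0],e[1],e[2]-.0535,0],(0,1,2))
print("pin tip",np.round(p[:3],4),round(err,3),"z free",np.round(p2[:3],4),round(err2,3))
zt=float(sys.argv[2]) if len(sys.argv)>2 else .032
exp=np.array([float(sys.argv[3]),float(sys.argv[4]),zt]); q0=proj(c,exp)[0]
# hole: blue foot, non-blue blob nearest to expected
mb=1-blue(im); n,l,st,ce=cv2.connectedComponentsWithStats(mb)
k=[i for i in range(1,n) if 40<st[i,4]<700 and np.hypot(*(ce[i]-q0))<22]
for i in k:
    H=cv2.convexHull(np.argwhere(l==i)[:,::-1].astype(np.int32));(x,y),r=cv2.minEnclosingCircle(H)
    P=at_z(c,(x,y),zt); print("hole px",(round(x,1),round(y,1)),"r",round(r,1),"exp px",np.round(q0,1),"r_exp",round(6*c["fx"]/1000/(c["origin"][2]-zt),1),"pos",np.round(P,4),"hole-pin mm",np.round((P-p)[:2]*1000,1))
u,v=q0.astype(int); cv2.imwrite("pics/pc.png",cv2.resize(im[max(0,v-80):v+120,u-100:u+100,::-1],None,fx=3,fy=3))
E
python3 pinchk.py w10.png .032 .5674 -.0996
```

```text
[ 0.56660227 -0.09802475  0.14935604] [ 3.14089184e+00 -1.30932911e-03 -3.12741035e+00]
pin tip [ 0.5635 -0.0983  0.0959] 0.136 z free [ 0.5695 -0.0981  0.0861] 0.045Traceback (most recent call last):
  File "pinchk.py", line 17, in <module>
    P=at_z(c,(x,y),zt); print("hole px",(round(x,1),round(y,1)),"r",round(r,1),"exp px",np.round(q0,1),"r_exp",round(6*c["fx"]/1000/(c["origin"][2]-zt),1),"pos",np.round(P,4),"hole-pin mm",np.round((P-p)[:2]*1000,1))
                                                                                                                                                                                                       ~^~
ValueError: operands could not be broadcast together with shapes (3,) (4,)
```

```bash
sed -i 's/\.008\*np.sin(t),z\] for t in np.arange(0,6.3,.2)/.0071*np.sin(t),z] for t in np.arange(0,6.3,.2)/; s/(P-p)\[:2\]/(P-p[:3])[:2]/' pinchk.py
python3 pinchk.py w10.png .032 .5674 -.0996
```

```text
[ 0.56676651 -0.09807665  0.14953019] [ 3.14110955e+00 -9.33236978e-04 -3.12726844e+00]
pin tip [ 0.564 -0.098  0.096] 0.068 z free [ 0.5651 -0.0981  0.0939] 0.063
hole px (315.5, 236.5) r 7.6 exp px [316.5 240.1] r_exp 8.9 pos [ 0.5648 -0.1003  0.032 ] hole-pin mm [ 0.8 -2.3]
```

View pics/pc.png

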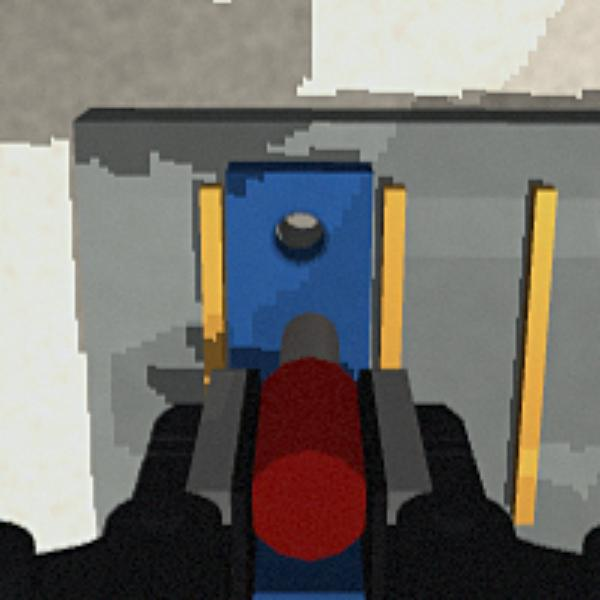

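The hole is clear at crop (300,236), and the bench shows through it, so the holes line up. The pin needs about +1.7 mm in x and -2 mm in y.

Request:
step_arm:
  series:
    - {"delta_pos":[1.7,-2,0],"turn":0,"fingers":0}
    - {"delta_pos":[1.7,-2,-25],"turn":0,"fingers":0}
    - {"delta_pos":[1.7,-2,-45],"turn":0,"fingers":0}
    - {"delta_pos":[1.7,-2,-55],"turn":0,"fingers":0}
    - {"delta_pos":[1.7,-2,-60],"turn":0,"fingers":0}
    - {"delta_pos":[1.7,-2,-64],"turn":0,"fingers":0}
    - {"delta_pos":[1.7,-2,-68],"turn":0,"fingers":0}
    - {"delta_pos":[1.7,-2,-70],"turn":0,"fingers":0}
    - {"delta_pos":[1.7,-2,-70],"turn":0,"fingers":0}

```text
time: 16.9
ee_pos: [0.5686, -0.1017, 0.0798]
orientation: [3.142, -0.0, -3.13]
contact_force: [-0.2, 0.7, -0.2]
width: 0.0143
grip_force: 49.5
```

Request:
step_arm:
  series:
    - {"delta_pos":[0,0,-4],"turn":0,"fingers":0}
    - {"delta_pos":[0,0,-8],"turn":0,"fingers":0}
    - {"delta_pos":[0,0,-12],"turn":0,"fingers":0}
    - {"delta_pos":[0,0,-16],"turn":0,"fingers":0}
    - {"delta_pos":[0,0,-20],"turn":0,"fingers":0}
    - {"delta_pos":[0,0,-22],"turn":0,"fingers":0}
    - {"delta_pos":[0,0,-23.5],"turn":0,"fingers":0}
    - {"delta_pos":[0,0,-23.5],"turn":0,"fingers":0}

```text
time: 17.9
ee_pos: [0.5686, -0.1011, 0.0572]
orientation: [3.141, -0.0, -3.13]
contact_force: [-0.6, 6.3, 9.9]
width: 0.0148
grip_force: 50.7
```

Request:
step_arm:
  series:
    - {"delta_pos":[0,1,-1],"turn":0,"fingers":0}
    - {"delta_pos":[0,1,-2],"turn":0,"fingers":0}
    - {"delta_pos":[0,1,-2],"turn":0,"fingers":0}

```text
time: 18.27
ee_pos: [0.5687, -0.1009, 0.057]
orientation: [-3.141, 0.001, -3.129]
contact_force: [-5.1, 3.2, 21.2]
width: 0.0144
grip_force: 51.9
```

```bash
python3 - <<'E'
from h import *
c,im=grab("wrist","w11.png"); o=bot.get_obs(); print(o["ee_pos"],o["contact_force"])
cv2.imwrite("pics/w11c.png",cv2.resize(im[200:380,220:420,::-1],None,fx=3,fy=3))
E
```

```text
[ 0.56869341 -0.10093054  0.05703077] [-5.42779561  2.93800595 21.17630519]
```

View pics/w11c.png

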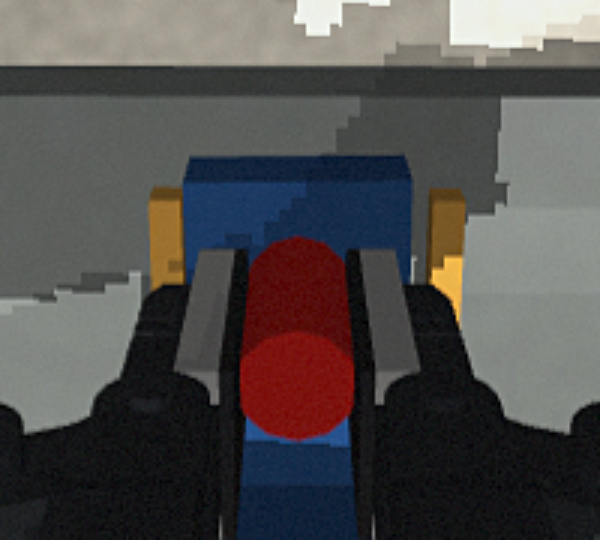

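The head is down on the foot: the TCP stalls 25 mm above the foot at 21 N, the same as in the block. Pin 1 is home. Releasing and going back to the brackets.

Request:
step_arm:
  series:
    - {"delta_pos":[0,0,1],"turn":0,"fingers":35}
    - {"delta_pos":[0,0,2],"turn":0,"fingers":35}
    - {"delta_pos":[0,0,2],"turn":0,"fingers":35}
    - {"delta_pos":[0,0,40],"turn":0,"fingers":35}
    - {"delta_pos":[0,0,90],"turn":-5,"fingers":35}
    - {"delta_pos":[-10,10,146],"turn":-15,"fingers":35}

```text
time: 19.08
ee_pos: [0.5589, -0.0915, 0.2008]
orientation: [-3.141, -0.001, 2.886]
contact_force: [1.0, 0.2, 0.4]
width: 0.0347
grip_force: 0.0
```

Request:
step_arm:
  series:
    - {"delta_pos":[-20,35,0],"turn":-10,"fingers":45}
    - {"delta_pos":[-40,75,0],"turn":-20,"fingers":45}
    - {"delta_pos":[-65,115,0],"turn":-30,"fingers":45}
    - {"delta_pos":[-90,155,0],"turn":-40,"fingers":45}
    - {"delta_pos":[-115,195,0],"turn":-50,"fingers":45}
    - {"delta_pos":[-140,240,0],"turn":-60,"fingers":45}
    - {"delta_pos":[-159,270,0],"turn":-70,"fingers":45}
    - {"delta_pos":[-159,290.6,0],"turn":-75.7,"fingers":45}
    - {"delta_pos":[-159,290.6,0],"turn":-75.7,"fingers":45}
    - {"delta_pos":[-159,290.6,0],"turn":-75.7,"fingers":45}

```text
time: 20.32
ee_pos: [0.3998, 0.1993, 0.2001]
orientation: [-3.141, 0.001, 1.572]
contact_force: [0.3, -0.2, -0.2]
width: 0.0451
grip_force: 0.0
```

```bash
cat > f.py <<'E'
from h import *
c,im=grab("wrist"); print(bot.get_obs()["ee_pos"],bot.get_obs()["orientation"]); F=find("wrist","bracket0",5);print(F)
m=blue(im)
n,l,st,ce=cv2.connectedComponentsWithStats(cv2.morphologyEx(m,cv2.MORPH_CLOSE,np.ones((5,5),np.uint8)))
for i in range(1,n):
    if st[i,4]<2000 : continue
    a=(l==i).astype(np.uint8); g=at_z(c,ce[i],.02)
    best=min((fit([(c,a)],BR,[g[0],g[1],0,y]) for y in (-1.2,-.8,-.4,0,.4)),key=lambda t:t[1])
    pz=fit([(c,a)],BR,best[0],(0,1,2,3)); R=Ro.from_euler("z",best[0][3])
    mh=best[0][:3]+R.apply([-.034,0,.012]); h,r=hole(im,proj(c,mh)[0])
    print(np.round(ce[i]),st[i,4],"pose",np.round(best[0],4),round(best[1],3),"zfree",np.round(pz[0],4),"hole-model mm",np.round((at_z(c,h,.012)-mh)[:2]*1000,1),"cheek",np.round(best[0][:3]+R.apply([.022,0,0]),4)[:2],"yaw deg",round(np.degrees(best[0][3]),1))
E
python3 f.py
```

```text
[0.39989285 0.19909537 0.20010739] [-3.14126440e+00  4.32206851e-04  1.57081478e+00]
[([491.3, 470.9], 0.81), ([260.3, 160.2], 0.8), ([370.0, 81.0], 0.72), ([524.5, 333.2], 0.38)]
[370.  80.] 5288 pose [ 0.4424  0.3087  0.     -0.1713] 0.089 zfree [ 0.4435  0.3094 -0.0063 -0.1551] hole-model mm [1.5 0.2] cheek [0.4641 0.3049] yaw deg -9.8
[257. 162.] 4064 pose [ 0.3538  0.2434  0.     -0.3538] 0.081 zfree [ 0.353   0.2432 -0.0053 -0.3562] hole-model mm [-1.5 -1.2] cheek [0.3744 0.2358] yaw deg -20.3
```

Bracket B was knocked aside, to (0.354, 0.243) at yaw -20°. I grasp it now at its new place.

Request:
step_arm:
  series:
    - {"delta_pos":[-13,18,0],"turn":-10,"fingers":45}
    - {"delta_pos":[-26,35.4,-20],"turn":-20.3,"fingers":45}
    - {"delta_pos":[-26,35.4,-50],"turn":-20.3,"fingers":45}
    - {"delta_pos":[-26,35.4,-80],"turn":-20.3,"fingers":45}
    - {"delta_pos":[-26,35.4,-110],"turn":-20.3,"fingers":45}
    - {"delta_pos":[-26,35.4,-133],"turn":-20.3,"fingers":45}
    - {"delta_pos":[-26,35.4,-133],"turn":-20.3,"fingers":45}
    - {"delta_pos":[-26,35.4,-133],"turn":-20.3,"fingers":0}
    - {"delta_pos":[-26,35.4,-133],"turn":-20.3,"fingers":0}
    - {"delta_pos":[-26,35.4,-133],"turn":-20.3,"fingers":0}

```text
time: 21.68
ee_pos: [0.3744, 0.2353, 0.0683]
orientation: [3.14, -0.001, 1.216]
contact_force: [-0.1, -1.3, 5.9]
width: 0.005
grip_force: 49.9
```

Request:
step_arm:
  series:
    - {"delta_pos":[0,0,0],"turn":0,"fingers":0}
    - {"delta_pos":[0,0,0],"turn":0,"fingers":0}
    - {"delta_pos":[0,0,25],"turn":0,"fingers":0}
    - {"delta_pos":[0,0,60],"turn":0,"fingers":0}
    - {"delta_pos":[0,0,80],"turn":0,"fingers":0}
    - {"delta_pos":[0,0,80],"turn":0,"fingers":0}

```text
time: 22.42
ee_pos: [0.3743, 0.2355, 0.1485]
orientation: [3.139, -0.002, 1.217]
contact_force: [-1.1, -1.0, -3.7]
width: 0.0048
grip_force: 49.6
```

```bash
cat > hb.py <<'E'
from h import *
import sys
c,im=grab("wrist",sys.argv[1]); o=bot.get_obs(); e=o["ee_pos"]; print(e,o["orientation"],o["width"],o["grip_force"])
yaw=o["orientation"][2]-np.pi/2; org=e-[.022*np.cos(yaw),.022*np.sin(yaw),.067]
h=proj(c,org+Ro.from_euler("z",yaw).apply([-.034,0,.012]))[0]
a=near(blue(im),(260,270))
p,err=fit([(c,a)],[BR[0]],[*org,yaw],(0,1,3))
b=blue(im); u,v=np.round(h).astype(int); w=1-b[v-28:v+29,u-28:u+29]; n,l,st,ce=cv2.connectedComponentsWithStats(w.copy())
for i in range(1,n):
    if 100<st[i,4]<1500:
        H=cv2.convexHull(np.argwhere(l==i)[:,::-1].astype(np.int32));(x,y),r=cv2.minEnclosingCircle(H); q=np.array([x+u-28,y+v-28])
        print("hole px",q,"r",r,"pred",h,"tool mm",np.round(intool(at_z(c,q,org[2]+.012))*1000,1),"expect 0,-56,55")
E
python3 hb.py w12.png
```

```text
[0.37366491 0.23527546 0.14760582] [ 3.14052151e+00 -8.25911394e-04  1.21639541e+00] 0.0049916889025552694 49.58404719829559
hole px [216.39189148 265.93243217] r 10.43373966217041 pred [213.22446713 271.74726259] tool mm [  3.3 -54.1  54.9] expect 0,-56,55
hole px [213. 281.] r 33.837947845458984 pred [213.22446713 271.74726259] tool mm [ -5.4 -56.6  54.9] expect 0,-56,55
```

```bash
python3 - <<'E'
import cv2,numpy as np
from h import blue
for f in ("w6","w7","w12"):
    im=cv2.imread(f"pics/{f}.png")[:,:,::-1].copy(); b=blue(im)
    # foot outline: leftmost column edge rows & far edge row at column 200..
    col=np.argwhere(b[200:330,240]).ravel()+200; row=np.argwhere(b[285,120:400]).ravel()+120
    g=cv2.GaussianBlur(im,(3,3),0).astype(int).sum(2)
    print(f,"far edge rows at col 200,220,240",[np.argwhere(b[200:330,k]).min()+200 for k in(200,220,240)],"near edge rows",[np.argwhere(b[200:330,k]).max()+200 for k in(195,205,215)],"left col rows 250,270,285",[np.argwhere(b[r,120:400]).min()+120 for r in(250,270,285)])
E
```

```text
w6 far edge rows at col 200,220,240 [np.int64(236), np.int64(236), np.int64(236)] near edge rows [np.int64(299), np.int64(299), np.int64(299)] left col rows 250,270,285 [np.int64(184), np.int64(186), np.int64(188)]
w7 far edge rows at col 200,220,240 [np.int64(236), np.int64(236), np.int64(236)] near edge rows [np.int64(299), np.int64(299), np.int64(299)] left col rows 250,270,285 [np.int64(183), np.int64(186), np.int64(187)]
w12 far edge rows at col 200,220,240 [np.int64(233), np.int64(233), np.int64(233)] near edge rows [np.int64(296), np.int64(296), np.int64(296)] left col rows 250,270,285 [np.int64(184), np.int64(187), np.int64(188)]
```

Request:
step_arm:
  series:
    - {"delta_pos":[35,-36,0],"turn":4,"fingers":0}
    - {"delta_pos":[75,-77,0],"turn":8,"fingers":0}
    - {"delta_pos":[115,-118,0],"turn":12,"fingers":0}
    - {"delta_pos":[155,-159,0],"turn":16,"fingers":0}
    - {"delta_pos":[195,-200,0],"turn":21,"fingers":0}
    - {"delta_pos":[230,-236,0],"turn":21,"fingers":0}
    - {"delta_pos":[249,-255,0],"turn":21,"fingers":0}
    - {"delta_pos":[249,-255,-20],"turn":21,"fingers":0}
    - {"delta_pos":[249,-255,-45],"turn":21,"fingers":0}
    - {"delta_pos":[249,-255,-50],"turn":21,"fingers":0}

```text
time: 23.72
ee_pos: [0.6199, -0.0193, 0.0935]
orientation: [-3.134, -0.002, 1.582]
contact_force: [-0.4, -0.6, -3.7]
width: 0.0053
grip_force: 49.6
```

Request:
step_arm:
  series:
    - {"delta_pos":[0,0,0],"turn":0,"fingers":0}
    - {"delta_pos":[0,0,-3],"turn":0,"fingers":0}
    - {"delta_pos":[0,0,-6],"turn":0,"fingers":0}
    - {"delta_pos":[0,0,-9],"turn":0,"fingers":0}
    - {"delta_pos":[0,0,-9.5],"turn":0,"fingers":0}
    - {"delta_pos":[0,0,-9.5],"turn":0,"fingers":0}
    - {"delta_pos":[0,0,-9.5],"turn":0,"fingers":0}

```text
time: 24.6
ee_pos: [0.623, -0.0199, 0.0884]
orientation: [3.141, 0.0, 1.583]
contact_force: [0.1, 0.3, 1.7]
width: 0.0054
grip_force: 50.4
```

```bash
cat > edges.py <<'E'
from h import *
import sys
# held bracket over station: foot and strip rows along a column in tool view, world y at their heights
c,im=grab("wrist",sys.argv[1]); o=bot.get_obs(); print(o["ee_pos"],o["orientation"],o["contact_force"])
b=blue(im); hh=cv2.cvtColor(im,cv2.COLOR_RGB2HSV); g=((hh[...,0]>12)&(hh[...,0]<32)&(hh[...,1]>130))
for col in (210,225,235):
    r=np.argwhere(b[200:330,col]).ravel()+200; s=np.argwhere(g[150:340,col]).ravel()+150
    far=s[s<r.min()+3]; nr=s[s>r.max()-3]
    f=lambda row,z: round(1000*at_z(c,(col,row),z)[1],1)
    print(col,"foot far-top",r.min(),"near",r.max(),f(r.max()+.5,.032),"strip far",(far.min(),far.max(),f(far.max()+.5,.026)) if len(far) else None,"near",(nr.min(),nr.max(),f(nr.max()+.5,.026)) if len(nr) else None)
    ft=[i for i in range(r.min(),r.max()) if im[i,col].max()>1.15*im[r.min()+2,col].max()]
    
    if ft: print("   foot far top edge row",ft[0],f(ft[0],.032))
E
python3 edges.py w13.png
```

```text
[ 0.62305438 -0.01986045  0.08842119] [3.14053705e+00 2.27628132e-04 1.58272297e+00] [-0.36879769  0.35448749  2.25902857]
210 foot far-top 232 near 296 -36.1 strip far (np.int64(153), np.int64(231), np.float64(-0.5)) near (np.int64(298), np.int64(304), np.float64(-44.1))
   foot far top edge row 238 -2.4
225 foot far-top 232 near 296 -36.0 strip far (np.int64(153), np.int64(231), np.float64(-0.4)) near (np.int64(298), np.int64(304), np.float64(-44.0))
   foot far top edge row 238 -2.3
235 foot far-top 232 near 296 -35.9 strip far (np.int64(153), np.int64(231), np.float64(-0.3)) near (np.int64(298), np.int64(304), np.float64(-43.9))
   foot far top edge row 238 -2.2
```

Foot y runs from -36.0 to -2.3, so it is centred at -19.2 against a station centre of -19.5. That is good. Release, then fetch the middle pin.

Request:
step_arm:
  series:
    - {"delta_pos":[0,0,0],"turn":0,"fingers":40}
    - {"delta_pos":[0,0,0],"turn":0,"fingers":40}
    - {"delta_pos":[0,0,0],"turn":0,"fingers":40}
    - {"delta_pos":[0,0,30],"turn":0,"fingers":40}
    - {"delta_pos":[0,0,80],"turn":0,"fingers":40}
    - {"delta_pos":[0,40,110],"turn":10,"fingers":30}

```text
time: 25.4
ee_pos: [0.6243, 0.0181, 0.2002]
orientation: [3.138, 0.002, 1.758]
contact_force: [-0.6, 0.6, -0.7]
width: 0.0301
grip_force: 0.0
```

Request:
step_arm:
  series:
    - {"delta_pos":[-4,40,0],"turn":10,"fingers":30}
    - {"delta_pos":[-8,80,0],"turn":20,"fingers":30}
    - {"delta_pos":[-12,120,0],"turn":30,"fingers":30}
    - {"delta_pos":[-16,170,0],"turn":40,"fingers":30}
    - {"delta_pos":[-20,220,0],"turn":50,"fingers":30}
    - {"delta_pos":[-24,260,0],"turn":60,"fingers":30}
    - {"delta_pos":[-26,290.4,0],"turn":69.3,"fingers":30}
    - {"delta_pos":[-26,290.4,-40],"turn":69.3,"fingers":30}
    - {"delta_pos":[-26,290.4,-80],"turn":69.3,"fingers":30}
    - {"delta_pos":[-26,290.4,-80],"turn":69.3,"fingers":30}

```text
time: 26.65
ee_pos: [0.5938, 0.3098, 0.1142]
orientation: [-3.137, -0.008, 2.967]
contact_force: [0.1, -0.1, -0.8]
width: 0.0298
grip_force: 0.0
```

Request:
step_arm:
  series:
    - {"delta_pos":[0,0,-30],"turn":0,"fingers":30}
    - {"delta_pos":[0,0,-50],"turn":0,"fingers":30}
    - {"delta_pos":[0,0,-58],"turn":0,"fingers":30}
    - {"delta_pos":[0,0,-58],"turn":0,"fingers":30}
    - {"delta_pos":[0,0,-58],"turn":0,"fingers":0}
    - {"delta_pos":[0,0,-58],"turn":0,"fingers":0}
    - {"delta_pos":[0,0,-58],"turn":0,"fingers":0}
    - {"delta_pos":[0,0,-58],"turn":0,"fingers":0}
    - {"delta_pos":[0,0,-58],"turn":0,"fingers":0}

```text
time: 27.78
ee_pos: [0.5974, 0.3109, 0.0609]
orientation: [3.141, 0.002, 2.967]
contact_force: [0.4, 0.5, 5.9]
width: 0.0143
grip_force: 49.0
```

Request:
step_arm:
  series:
    - {"delta_pos":[0,0,40],"turn":0,"fingers":0}
    - {"delta_pos":[0,0,90],"turn":0,"fingers":0}
    - {"delta_pos":[-5,-50,90],"turn":4,"fingers":0}
    - {"delta_pos":[-10,-105,90],"turn":8,"fingers":0}
    - {"delta_pos":[-15,-160,90],"turn":10.7,"fingers":0}
    - {"delta_pos":[-20,-215,90],"turn":10.7,"fingers":0}
    - {"delta_pos":[-25,-270,90],"turn":10.7,"fingers":0}
    - {"delta_pos":[-30.5,-330,90],"turn":10.7,"fingers":0}
    - {"delta_pos":[-30.5,-330,90],"turn":10.7,"fingers":0}
    - {"delta_pos":[-30.5,-330,90],"turn":10.7,"fingers":0}

```text
time: 29.02
ee_pos: [0.5657, -0.0192, 0.1495]
orientation: [3.141, -0.001, -3.131]
contact_force: [-0.1, -0.4, 0.1]
width: 0.0141
grip_force: 50.2
```

```bash
cat >> pinchk.py <<'E'
# edges of foot (blue) around the hole: y centre and hole ellipse by dark/any change from local foot colour
g=im.astype(int)
for thr in (22,30):
    try:
        q,r=hole(im,q0,16,thr); P=at_z(c,q,zt); print("hole() thr",thr,np.round(q,1),round(r,1),"hole-pin mm",np.round((P-p[:3])[:2]*1000,1))
    except Exception as ex: print(ex)
row=int(q0[1]); R=np.argwhere(blue(im)[row-14,250:390]).ravel()+250; print("foot y",[round(1000*at_z(c,(k,row-14),zt)[1],1) for k in (R.min()-.5,R.max()+.5)])
E
python3 pinchk.py w14.png .032 .5666 -.0194; python3 - <<'E'
E
```

```text
[ 0.56578092 -0.01842914  0.14949244] [ 3.14088067e+00 -1.00261230e-03 -3.12918396e+00]
pin tip [ 0.5661 -0.0192  0.096 ] 0.058 z free [ 0.5677 -0.0193  0.0931] 0.052
hole px (318.5, 238.0) r 7.6 exp px [318.4 240.1] r_exp 8.9 pos [ 0.5651 -0.0194  0.032 ] hole-pin mm [-1.  -0.2]
hole() thr 22 [317.7 239.9] 12.4 hole-pin mm [ 0.4 -0.7]
hole() thr 30 [319.1 240.2] 9.1 hole-pin mm [0.6 0.3]
foot y [np.float64(-36.2), np.float64(-2.8)]
```

Request:
step_arm:
  series:
    - {"delta_pos":[0.2,0,0],"turn":0,"fingers":0}
    - {"delta_pos":[0.2,0,-25],"turn":0,"fingers":0}
    - {"delta_pos":[0.2,0,-45],"turn":0,"fingers":0}
    - {"delta_pos":[0.2,0,-55],"turn":0,"fingers":0}
    - {"delta_pos":[0.2,0,-60],"turn":0,"fingers":0}
    - {"delta_pos":[0.2,0,-64],"turn":0,"fingers":0}
    - {"delta_pos":[0.2,0,-68],"turn":0,"fingers":0}
    - {"delta_pos":[0.2,0,-70],"turn":0,"fingers":0}
    - {"delta_pos":[0.2,0,-70],"turn":0,"fingers":0}

```text
time: 30.2
ee_pos: [0.5662, -0.0195, 0.0798]
orientation: [3.142, -0.0, -3.13]
contact_force: [-1.0, -1.1, -1.3]
width: 0.0138
grip_force: 50.2
```

Request:
step_arm:
  series:
    - {"delta_pos":[0,0,-4],"turn":0,"fingers":0}
    - {"delta_pos":[0,0,-8],"turn":0,"fingers":0}
    - {"delta_pos":[0,0,-11],"turn":0,"fingers":0}
    - {"delta_pos":[0,0,-11],"turn":0,"fingers":0}

```text
time: 30.7
ee_pos: [0.566, -0.0194, 0.0683]
orientation: [3.141, -0.001, -3.13]
contact_force: [-0.7, -0.5, -1.0]
width: 0.0139
grip_force: 50.1
```

Tip is below the plate's top with no force. Push home.

Request:
step_arm:
  series:
    - {"delta_pos":[0,0,-4],"turn":0,"fingers":0}
    - {"delta_pos":[0,0,-8],"turn":0,"fingers":0}
    - {"delta_pos":[0,0,-11],"turn":0,"fingers":0}
    - {"delta_pos":[0,0,-13],"turn":0,"fingers":0}
    - {"delta_pos":[0,0,-14.5],"turn":0,"fingers":0}
    - {"delta_pos":[0,0,-14.5],"turn":0,"fingers":0}

```text
time: 31.45
ee_pos: [0.5662, -0.0194, 0.0568]
orientation: [-3.141, 0.0, -3.129]
contact_force: [-5.8, -0.0, 19.6]
width: 0.0138
grip_force: 52.3
```

Request:
step_arm:
  series:
    - {"delta_pos":[0,0,1],"turn":0,"fingers":35}
    - {"delta_pos":[0,0,2],"turn":0,"fingers":35}
    - {"delta_pos":[0,0,2],"turn":0,"fingers":35}
    - {"delta_pos":[0,0,40],"turn":0,"fingers":35}
    - {"delta_pos":[0,0,90],"turn":-5,"fingers":35}
    - {"delta_pos":[-10,10,146],"turn":-15,"fingers":35}

```text
time: 32.2
ee_pos: [0.5568, -0.0098, 0.2009]
orientation: [3.142, -0.0, 2.885]
contact_force: [0.9, 0.3, 0.7]
width: 0.0352
grip_force: 0.0
```

Request:
step_arm:
  series:
    - {"delta_pos":[-20,25,0],"turn":-10,"fingers":45}
    - {"delta_pos":[-40,55,0],"turn":-20,"fingers":45}
    - {"delta_pos":[-65,85,0],"turn":-30,"fingers":45}
    - {"delta_pos":[-90,115,0],"turn":-40,"fingers":45}
    - {"delta_pos":[-115,145,0],"turn":-50,"fingers":45}
    - {"delta_pos":[-140,175,0],"turn":-60,"fingers":45}
    - {"delta_pos":[-156.7,209.2,0],"turn":-70,"fingers":45}
    - {"delta_pos":[-156.7,209.2,0],"turn":-75.7,"fingers":45}
    - {"delta_pos":[-156.7,209.2,0],"turn":-75.7,"fingers":45}
    - {"delta_pos":[-156.7,209.2,0],"turn":-75.7,"fingers":45}

```text
time: 33.45
ee_pos: [0.4, 0.1996, 0.2002]
orientation: [3.142, -0.0, 1.571]
contact_force: [-0.7, -0.2, -0.6]
width: 0.0449
grip_force: 0.0
```

```bash
python3 f.py
```

```text
[0.40002171 0.19952814 0.20021314] [ 3.14153779e+00 -3.10371448e-05  1.57081053e+00]
[([490.6, 471.7], 0.78), ([468.9, 434.1], 0.73), ([369.0, 81.9], 0.73)]
[369.  81.] 5259 pose [ 0.4426  0.3084  0.     -0.1685] 0.092 zfree [ 0.443   0.3091 -0.0045 -0.1556] hole-model mm [1.2 0.2] cheek [0.4643 0.3047] yaw deg -9.7
```

Request:
step_arm:
  series:
    - {"delta_pos":[33,50,0],"turn":-9.2,"fingers":45}
    - {"delta_pos":[65,105,-20],"turn":-9.2,"fingers":45}
    - {"delta_pos":[65,105,-50],"turn":-9.2,"fingers":45}
    - {"delta_pos":[65,105,-80],"turn":-9.2,"fingers":45}
    - {"delta_pos":[65,105,-110],"turn":-9.2,"fingers":45}
    - {"delta_pos":[65,105,-133],"turn":-9.2,"fingers":45}
    - {"delta_pos":[65,105,-133],"turn":-9.2,"fingers":45}
    - {"delta_pos":[65,105,-133],"turn":-9.2,"fingers":0}
    - {"delta_pos":[65,105,-133],"turn":-9.2,"fingers":0}
    - {"delta_pos":[65,105,-133],"turn":-9.2,"fingers":0}

```text
time: 34.8
ee_pos: [0.465, 0.3051, 0.0685]
orientation: [3.14, -0.001, 1.41]
contact_force: [-1.5, 1.3, 3.7]
width: 0.005
grip_force: 51.6
```

Request:
step_arm:
  series:
    - {"delta_pos":[0,0,0],"turn":0,"fingers":0}
    - {"delta_pos":[0,0,0],"turn":0,"fingers":0}
    - {"delta_pos":[0,0,25],"turn":0,"fingers":0}
    - {"delta_pos":[0,0,60],"turn":0,"fingers":0}
    - {"delta_pos":[0,0,80],"turn":0,"fingers":0}
    - {"delta_pos":[0,0,80],"turn":0,"fingers":0}

```text
time: 35.55
ee_pos: [0.4656, 0.3052, 0.1486]
orientation: [3.138, -0.002, 1.41]
contact_force: [-0.5, -0.2, -2.7]
width: 0.005
grip_force: 50.6
```

```bash
python3 - <<'E'
from h import *
c,im=grab("wrist","w15.png"); o=bot.get_obs(); print(o["ee_pos"],o["orientation"],o["width"],o["grip_force"]); b=blue(im)
print("far rows",[np.argwhere(b[200:330,k]).min()+200 for k in(200,220,240)],"near",[np.argwhere(b[200:330,k]).max()+200 for k in(195,205,215)],"left",[np.argwhere(b[r,120:400]).min()+120 for r in(250,270,285)])
E
```

```text
[0.46469847 0.30479273 0.14745137] [ 3.14068150e+00 -3.81475610e-04  1.41009004e+00] 0.005030421409405168 50.58430731296539
far rows [np.int64(235), np.int64(235), np.int64(235)] near [np.int64(298), np.int64(298), np.int64(298)] left [np.int64(184), np.int64(186), np.int64(188)]
```

Request:
step_arm:
  series:
    - {"delta_pos":[32,-50,0],"turn":4,"fingers":0}
    - {"delta_pos":[64,-100,0],"turn":8,"fingers":0}
    - {"delta_pos":[96,-150,0],"turn":9.9,"fingers":0}
    - {"delta_pos":[128,-200,0],"turn":9.9,"fingers":0}
    - {"delta_pos":[157.2,-243.6,0],"turn":9.9,"fingers":0}
    - {"delta_pos":[157.2,-243.6,0],"turn":9.9,"fingers":0}
    - {"delta_pos":[157.2,-243.6,-20],"turn":9.9,"fingers":0}
    - {"delta_pos":[157.2,-243.6,-45],"turn":9.9,"fingers":0}
    - {"delta_pos":[157.2,-243.6,-50],"turn":9.9,"fingers":0}
    - {"delta_pos":[157.2,-243.6,-50],"turn":9.9,"fingers":0}

```text
time: 36.85
ee_pos: [0.621, 0.0619, 0.0965]
orientation: [-3.139, -0.0, 1.583]
contact_force: [-0.3, -0.6, -2.5]
width: 0.0049
grip_force: 50.5
```

Request:
step_arm:
  series:
    - {"delta_pos":[0,0,-3],"turn":0,"fingers":0}
    - {"delta_pos":[0,0,-6],"turn":0,"fingers":0}
    - {"delta_pos":[0,0,-9],"turn":0,"fingers":0}
    - {"delta_pos":[0,0,-9.5],"turn":0,"fingers":0}
    - {"delta_pos":[0,0,-9.5],"turn":0,"fingers":0}
    - {"delta_pos":[0,0,-9.5],"turn":0,"fingers":0}

```text
time: 37.6
ee_pos: [0.6224, 0.0611, 0.0885]
orientation: [3.14, 0.0, 1.583]
contact_force: [-0.6, -0.5, 3.7]
width: 0.0045
grip_force: 51.5
```

```bash
python3 edges.py w16.png
```

```text
[0.62235447 0.06113135 0.08851537] [3.14028698e+00 1.65675371e-04 1.58270783e+00] [-0.69061537  0.29192699  4.00543935]
210 foot far-top 235 near 298 43.6 strip far (np.int64(222), np.int64(232), np.float64(79.9)) near (np.int64(300), np.int64(305), np.float64(36.2))
   foot far top edge row 240 77.5
225 foot far-top 235 near 298 43.7 strip far (np.int64(222), np.int64(232), np.float64(80.0)) near (np.int64(300), np.int64(306), np.float64(35.7))
   foot far top edge row 240 77.6
235 foot far-top 235 near 298 43.8 strip far (np.int64(222), np.int64(232), np.float64(80.1)) near (np.int64(300), np.int64(306), np.float64(35.8))
   foot far top edge row 240 77.7
```

Request:
step_arm:
  series:
    - {"delta_pos":[0,0,0],"turn":0,"fingers":40}
    - {"delta_pos":[0,0,0],"turn":0,"fingers":40}
    - {"delta_pos":[0,0,0],"turn":0,"fingers":40}
    - {"delta_pos":[0,0,30],"turn":0,"fingers":40}
    - {"delta_pos":[0,0,80],"turn":0,"fingers":40}
    - {"delta_pos":[0,40,110],"turn":10,"fingers":30}

```text
time: 38.4
ee_pos: [0.6233, 0.0993, 0.2]
orientation: [3.139, 0.001, 1.758]
contact_force: [0.9, 0.0, -0.4]
width: 0.0297
grip_force: 0.0
```

Request:
step_arm:
  series:
    - {"delta_pos":[-4,40,0],"turn":10,"fingers":30}
    - {"delta_pos":[-8,80,0],"turn":20,"fingers":30}
    - {"delta_pos":[-10,120,0],"turn":30,"fingers":30}
    - {"delta_pos":[-12,160,0],"turn":40,"fingers":30}
    - {"delta_pos":[-14,200,0],"turn":50,"fingers":30}
    - {"delta_pos":[-16,235,0],"turn":60,"fingers":30}
    - {"delta_pos":[-17.2,258.8,0],"turn":69.3,"fingers":30}
    - {"delta_pos":[-17.2,258.8,-40],"turn":69.3,"fingers":30}
    - {"delta_pos":[-17.2,258.8,-80],"turn":69.3,"fingers":30}
    - {"delta_pos":[-17.2,258.8,-80],"turn":69.3,"fingers":30}

```text
time: 39.65
ee_pos: [0.6016, 0.3589, 0.1137]
orientation: [-3.137, -0.008, 2.967]
contact_force: [-0.2, 0.1, 0.4]
width: 0.0298
grip_force: 0.0
```

Request:
step_arm:
  series:
    - {"delta_pos":[0,0,-30],"turn":0,"fingers":30}
    - {"delta_pos":[0,0,-50],"turn":0,"fingers":30}
    - {"delta_pos":[0,0,-58],"turn":0,"fingers":30}
    - {"delta_pos":[0,0,-58],"turn":0,"fingers":30}
    - {"delta_pos":[0,0,-58],"turn":0,"fingers":0}
    - {"delta_pos":[0,0,-58],"turn":0,"fingers":0}
    - {"delta_pos":[0,0,-58],"turn":0,"fingers":0}
    - {"delta_pos":[0,0,-58],"turn":0,"fingers":0}
    - {"delta_pos":[0,0,-58],"turn":0,"fingers":0}

```text
time: 40.78
ee_pos: [0.6054, 0.3603, 0.061]
orientation: [3.14, 0.002, 2.967]
contact_force: [0.9, -0.5, 6.0]
width: 0.0143
grip_force: 49.1
```

Request:
step_arm:
  series:
    - {"delta_pos":[0,0,40],"turn":0,"fingers":0}
    - {"delta_pos":[0,0,90],"turn":0,"fingers":0}
    - {"delta_pos":[-6,-50,90],"turn":4,"fingers":0}
    - {"delta_pos":[-13,-100,90],"turn":8,"fingers":0}
    - {"delta_pos":[-20,-150,90],"turn":10.7,"fingers":0}
    - {"delta_pos":[-27,-200,90],"turn":10.7,"fingers":0}
    - {"delta_pos":[-34,-250,90],"turn":10.7,"fingers":0}
    - {"delta_pos":[-39.2,-299.6,90],"turn":10.7,"fingers":0}
    - {"delta_pos":[-39.2,-299.6,90],"turn":10.7,"fingers":0}
    - {"delta_pos":[-39.2,-299.6,90],"turn":10.7,"fingers":0}

```text
time: 42.02
ee_pos: [0.5652, 0.0606, 0.1495]
orientation: [3.141, -0.001, -3.131]
contact_force: [-0.1, -0.6, 0.8]
width: 0.0145
grip_force: 50.3
```

```bash
python3 pinchk.py w17.png .032 .5658 .0606; python3 -c "from h import *;print(bot.get_obs()['width'])"
```

```text
[0.56531569 0.06125136 0.14959258] [ 3.14111775e+00 -4.78109902e-04 -3.12916306e+00]
pin tip [0.5655 0.0606 0.0961] 0.064 z free [0.5661 0.0606 0.095 ] 0.058
hole px (318.5, 237.5) r 7.6 exp px [318.7 239.5] r_exp 8.9 pos [0.5643 0.0605 0.032 ] hole-pin mm [-1.2 -0.2]
hole() thr 22 [318.9 239.6] 9.3 hole-pin mm [0.3 0.1]
hole() thr 30 [318.9 239.6] 9.2 hole-pin mm [0.4 0.1]
foot y [np.float64(43.6), np.float64(77.0)]
0.014106399109313791
```

Aligned as for pin 2, so insert it straight.

Request:
step_arm:
  series:
    - {"delta_pos":[0,0,-25],"turn":0,"fingers":0}
    - {"delta_pos":[0,0,-45],"turn":0,"fingers":0}
    - {"delta_pos":[0,0,-55],"turn":0,"fingers":0}
    - {"delta_pos":[0,0,-60],"turn":0,"fingers":0}
    - {"delta_pos":[0,0,-65],"turn":0,"fingers":0}
    - {"delta_pos":[0,0,-70],"turn":0,"fingers":0}
    - {"delta_pos":[0,0,-75],"turn":0,"fingers":0}
    - {"delta_pos":[0,0,-81],"turn":0,"fingers":0}
    - {"delta_pos":[0,0,-81],"turn":0,"fingers":0}

```text
time: 43.2
ee_pos: [0.5652, 0.0604, 0.0683]
orientation: [3.141, -0.001, -3.13]
contact_force: [-1.1, 0.2, -1.6]
width: 0.0138
grip_force: 50.2
```

Request:
step_arm:
  series:
    - {"delta_pos":[0,0,-4],"turn":0,"fingers":0}
    - {"delta_pos":[0,0,-8],"turn":0,"fingers":0}
    - {"delta_pos":[0,0,-11],"turn":0,"fingers":0}
    - {"delta_pos":[0,0,-13],"turn":0,"fingers":0}
    - {"delta_pos":[0,0,-14.5],"turn":0,"fingers":0}
    - {"delta_pos":[0,0,-14.5],"turn":0,"fingers":0}

```text
time: 43.95
ee_pos: [0.5653, 0.0604, 0.0569]
orientation: [-3.141, 0.0, -3.129]
contact_force: [-6.5, -1.9, 20.1]
width: 0.0142
grip_force: 52.3
```

Pin 3 is home as well. Next I check the plate from above and then go to the rack.

Request:
step_arm:
  series:
    - {"delta_pos":[0,0,1],"turn":0,"fingers":35}
    - {"delta_pos":[0,0,2],"turn":0,"fingers":35}
    - {"delta_pos":[0,0,2],"turn":0,"fingers":35}
    - {"delta_pos":[0,0,40],"turn":0,"fingers":35}
    - {"delta_pos":[0,0,90],"turn":-5,"fingers":35}
    - {"delta_pos":[0,-10,146],"turn":-15,"fingers":35}
    - {"delta_pos":[0,-30,196],"turn":-25,"fingers":45}

```text
time: 44.82
ee_pos: [0.5656, 0.0307, 0.2519]
orientation: [3.141, 0.0, 2.713]
contact_force: [0.9, -0.4, 0.3]
width: 0.0454
grip_force: 0.0
```

Request:
step_arm:
  series:
    - {"delta_pos":[5,-20,0],"turn":-10,"fingers":45}
    - {"delta_pos":[10,-40,0],"turn":-20,"fingers":45}
    - {"delta_pos":[15,-60,0],"turn":-30,"fingers":45}
    - {"delta_pos":[20,-80,0],"turn":-40,"fingers":45}
    - {"delta_pos":[23,-100,0],"turn":-50,"fingers":45}
    - {"delta_pos":[23,-120,0],"turn":-60,"fingers":45}
    - {"delta_pos":[23,-120,0],"turn":-65.7,"fingers":45}
    - {"delta_pos":[23,-120,0],"turn":-65.7,"fingers":45}
    - {"delta_pos":[23,-120,0],"turn":-65.7,"fingers":45}

```text
time: 45.95
ee_pos: [0.5884, -0.0893, 0.25]
orientation: [-3.141, -0.0, 1.572]
contact_force: [-0.2, 0.3, -0.4]
width: 0.045
grip_force: 0.0
```

```bash
cat > plate.py <<'E'
from h import *
import sys
c,im=grab("wrist",sys.argv[1]); print(bot.get_obs()["ee_pos"],bot.get_obs()["orientation"])
m=blue(im)
h=cv2.cvtColor(im,cv2.COLOR_RGB2HSV); red=(((h[...,0]<6)|(h[...,0]>170))&(h[...,1]>130)).astype(np.uint8)
n,l,st,ce=cv2.connectedComponentsWithStats(cv2.morphologyEx(m,cv2.MORPH_CLOSE,np.ones((5,5),np.uint8)))
cyl=[np.array([[.008*np.cos(t),.008*np.sin(t),z] for t in np.arange(0,6.3,.2) for z in (.03,.06)])]
for i in range(1,n):
    if st[i,4]<1000: continue
    a=cv2.morphologyEx((l==i).astype(np.uint8)|red,cv2.MORPH_CLOSE,np.ones((5,5),np.uint8)); a=near(a,ce[i]); g=at_z(c,ce[i],.03)
    PB=BR+[cyl[0]+[-.034,0,-.018]]
    p,e=fit([(c,a)],PB,[g[0],g[1],.02,.012]); print(np.round(ce[i]),st[i,4],np.round(p,4),round(e,3))
E
python3 plate.py w18.png
```

```text
[ 0.58841436 -0.08927907  0.25009597] [-3.14127330e+00 -1.75547647e-04  1.57200824e+00]
[330.  36.] 4381 [0.6001 0.061  0.02   0.0141] 0.043
[328. 134.] 3363 [ 0.6007 -0.0196  0.02    0.0066] 0.031
[330. 220.] 2926 [ 0.6014 -0.1009  0.02    0.0301] 0.072
```

Request:
step_arm:
  series:
    - {"delta_pos":[-25,-50,0],"turn":5,"fingers":60}
    - {"delta_pos":[-50,-100,0],"turn":10,"fingers":60}
    - {"delta_pos":[-75,-150,10],"turn":15,"fingers":60}
    - {"delta_pos":[-95,-195,20],"turn":20,"fingers":60}
    - {"delta_pos":[-115,-235,30],"turn":25,"fingers":60}
    - {"delta_pos":[-125,-270,30],"turn":31.3,"fingers":60}
    - {"delta_pos":[-133,-301,30],"turn":31.3,"fingers":60}
    - {"delta_pos":[-133,-301,30],"turn":31.3,"fingers":60}
    - {"delta_pos":[-133,-301,30],"turn":31.3,"fingers":60}
    - {"delta_pos":[-133,-301,30],"turn":31.3,"fingers":60}

```text
time: 47.25
ee_pos: [0.4558, -0.3892, 0.2802]
orientation: [3.141, -0.001, 2.118]
contact_force: [-0.4, -0.7, -0.1]
width: 0.0599
grip_force: 0.0
```

```bash
cat > tab.py <<'E'
from h import *
import sys,pickle
c,im=grab("wrist",sys.argv[1]); print(bot.get_obs()["ee_pos"],bot.get_obs()["orientation"]); pickle.dump((c,im),open(sys.argv[1]+".pkl","wb"))
print(find("wrist","screen"),find("wrist","rack"))
h=cv2.cvtColor(im,cv2.COLOR_RGB2HSV); m=((h[...,0]>4)&(h[...,0]<14)&(h[...,1]>195)).astype(np.uint8)
n,l,st,ce=cv2.connectedComponentsWithStats(m)
print([(np.round(ce[i]).tolist(),st[i].tolist()) for i in range(1,n) if st[i,4]>80])
E
python3 tab.py w19.png
```

```text
[ 0.45585784 -0.389286    0.2803423 ] [ 3.14147878e+00 -5.17839398e-04  2.11851280e+00]
[([317.5, 129.2], 0.98), ([538.8, 220.1], 0.37)] [([315.4, 113.1], 0.79)]
[]
```

View pics/w19.png

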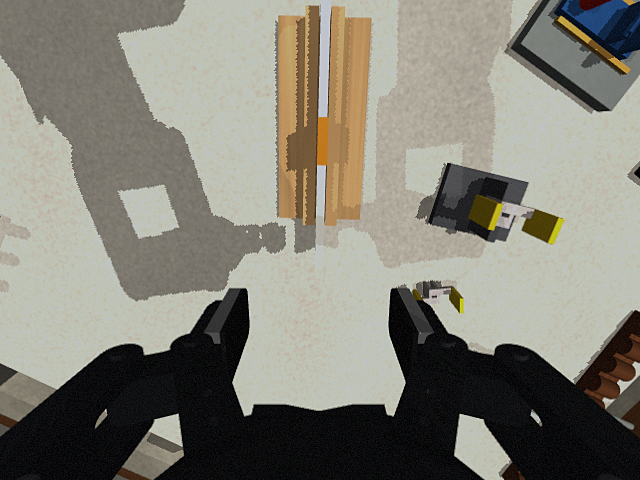

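The rack with the screen is centred at about column 322, with the tab at (322,140). The clip on the stand, with handles at (487,213) and (543,223), is clearly larger than the loose one at (438,297), so the stand clip is the one meant.

```bash
python3 - <<'E'
from h import *
import pickle
c,im=pickle.load(open("w19.png.pkl","rb")); h=cv2.cvtColor(im,cv2.COLOR_RGB2HSV)
print(h[140,322],h[125,325],h[190,285],h[100,345])
m=((h[...,0]<18)&(h[...,0]>8)&(h[...,1]>235)).astype(np.uint8); m[:100]=0;m[180:]=0; m[:,:300]=0;m[:,345:]=0
a=near(m,(322,140)); yx=np.argwhere(a); print(a.sum(),yx.min(0),yx.max(0))
T=[((-4,4),(-18,18),(64,104))]
g=at_z(c,(322,140),.1)
for f in ((0,1,3),(0,1,2,3)): p,e=fit([(c,a)],T,[g[0],g[1],.015,.55],f); print(np.round(p,4),np.degrees(p[3]),round(e,3))
# clip handles
my=((h[...,0]>22)&(h[...,0]<34)&(h[...,1]>200)).astype(np.uint8); my[:180]=0
n,l,st,ce=cv2.connectedComponentsWithStats(my); print([(np.round(ce[i]).tolist(),st[i].tolist()) for i in range(1,n) if st[i,4]>60])
pickle.dump((c,a),open("tabA.pkl","wb"))
E
```

```text
[ 17 215 193] [ 17 212 190] [ 16 126 166] [ 15 127 156]Traceback (most recent call last):
  File "<stdin>", line 6, in <module>
  File "h.py", line 64, in near
    k=min((i for i in range(1,n) if st[i,4]>150),key=lambda i:np.hypot(*(ce[i]-uv))); return ((l==k)).astype(np.uint8)
ValueError: min() iterable argument is empty
```

```bash
cat > tabfit.py <<'E'
from h import *
import pickle
c,im=pickle.load(open("w19.png.pkl","rb")); h=cv2.cvtColor(im,cv2.COLOR_RGB2HSV)
m=((h[...,0]<21)&(h[...,0]>8)&(h[...,1]>180)).astype(np.uint8); m[:100]=0;m[180:]=0; m[:,:300]=0;m[:,345:]=0
a=near(m,(322,140)); yx=np.argwhere(a); print(a.sum(),yx.min(0),yx.max(0))
T=[((-4,4),(-18,18),(64,104))]
g=at_z(c,(322,140),.1)
for f in ((0,1,3),(0,1,2,3)): p,e=fit([(c,a)],T,[g[0],g[1],.015,.55],f); print(np.round(p,4),np.degrees(p[3]),round(e,3))
my=((h[...,0]>22)&(h[...,0]<34)&(h[...,1]>180)).astype(np.uint8); my[:180]=0
n,l,st,ce=cv2.connectedComponentsWithStats(my); print([(np.round(ce[i]).tolist(),st[i].tolist()) for i in range(1,n) if st[i,4]>60])
pts=[]
for u,v in [(325.5,5),(319,270)]: pts.append(at_z(c,(u,v),.079))
print("plate top line",np.round(pts,4))
row=im[60,290:350].astype(int); print(row.tolist()[20:45])
E
python3 tabfit.py
```

```text
492 [117 317] [165 327]
[ 0.4241 -0.3325  0.015   0.5506] 31.546720456537848 0.087
[ 0.4239 -0.3326  0.0087  0.5505] 31.542461261104478 0.072
[([485.0, 212.0], [468, 195, 35, 36, 754]), ([543.0, 226.0], [522, 210, 42, 34, 835]), ([456.0, 299.0], [450, 287, 13, 26, 181])]
plate top line [[ 0.372  -0.2421  0.079 ]
 [ 0.4856 -0.4378  0.079 ]]
[[116, 89, 55], [120, 92, 62], [120, 94, 60], [119, 90, 59], [120, 92, 59], [119, 96, 61], [120, 94, 60], [126, 95, 62], [66, 45, 17], [124, 121, 121], [199, 204, 216], [194, 198, 208], [193, 195, 203], [192, 197, 204], [190, 194, 204], [191, 194, 204], [191, 196, 205], [193, 201, 209], [205, 210, 224], [59, 58, 58], [182, 137, 80], [178, 140, 90], [175, 137, 86], [174, 134, 86], [177, 138, 89]]
```

Request:
step_arm:
  series:
    - {"delta_pos":[-15,28,0],"turn":0.3,"fingers":50}
    - {"delta_pos":[-31.7,57.9,-40],"turn":0.3,"fingers":50}
    - {"delta_pos":[-31.7,57.9,-90],"turn":0.3,"fingers":50}
    - {"delta_pos":[-31.7,57.9,-130],"turn":0.3,"fingers":50}
    - {"delta_pos":[-31.7,57.9,-165],"turn":0.3,"fingers":50}
    - {"delta_pos":[-31.7,57.9,-178],"turn":0.3,"fingers":50}
    - {"delta_pos":[-31.7,57.9,-178],"turn":0.3,"fingers":50}
    - {"delta_pos":[-31.7,57.9,-178],"turn":0.3,"fingers":50}
  newtons: 60

```text
time: 48.4
ee_pos: [0.4245, -0.3334, 0.1036]
orientation: [3.141, 0.003, 2.122]
contact_force: [0.6, -0.4, 0.3]
width: 0.0496
grip_force: 0.0
```

```bash
cat > tabh.py <<'E'
from h import *
import sys
c,im=grab("wrist",sys.argv[1]); o=bot.get_obs(); print(o["ee_pos"],o["orientation"],o["width"],o["contact_force"])
h=cv2.cvtColor(im,cv2.COLOR_RGB2HSV); m=((h[...,0]<21)&(h[...,0]>8)&(h[...,1]>180)).astype(np.uint8); m[:,:280]=0;m[:,360:]=0
a=near(m,(318,310)); yx=np.argwhere(a); print(a.sum(),yx.min(0),yx.max(0)); 
print([ (r,np.argwhere(a[r]).ravel()[[0,-1]].tolist()) for r in range(yx.min(0)[0],yx.max(0)[0],8) if a[r].any()])
for x in(-18,18):
  for z in (64,104): print(x,z,proj(c,o["ee_pos"]+Ro.from_euler("xyz",o["orientation"]).apply([x/1000,0,(87-z)/1000]))[0].round(1))
E
python3 tabh.py w20.png
```

```text
[ 0.42455261 -0.33344917  0.10373545] [3.14112771e+00 3.04058163e-03 2.12222045e+00] 0.04968014198210572 [-0.13257718  0.04057348  0.36369219]
2931 [257 308] [387 333]
[(257, [312, 328]), (265, [312, 330]), (273, [311, 331]), (281, [311, 332]), (289, [311, 332]), (297, [310, 333]), (305, [310, 333]), (313, [310, 333]), (321, [309, 332]), (329, [309, 332]), (337, [309, 331]), (345, [309, 331]), (353, [309, 331]), (361, [308, 330]), (369, [309, 330]), (377, [309, 329]), (385, [308, 329])]
-18 64 [318.5 333.8]
-18 104 [318.3 394.5]
18 64 [318.6 260.8]
18 104 [318.3 303. ]
```

Request:
step_arm:
  series:
    - {"delta_pos":[0,0,0],"turn":0,"fingers":0}
    - {"delta_pos":[0,0,0],"turn":0,"fingers":0}
    - {"delta_pos":[0,0,0],"turn":0,"fingers":0}
    - {"delta_pos":[0,0,0],"turn":0,"fingers":0}
    - {"delta_pos":[0,0,0],"turn":0,"fingers":0}
    - {"delta_pos":[0,0,10],"turn":0,"fingers":0}
    - {"delta_pos":[0,0,25],"turn":0,"fingers":0}
    - {"delta_pos":[0,0,45],"turn":0,"fingers":0}
    - {"delta_pos":[0,0,80],"turn":0,"fingers":0}
    - {"delta_pos":[0,0,120],"turn":0,"fingers":0}

```text
time: 49.7
ee_pos: [0.4223, -0.3324, 0.2234]
orientation: [-3.139, -0.002, 2.124]
contact_force: [-0.3, -1.1, -3.2]
width: 0.0072
grip_force: 58.3
```

Request:
step_arm:
  series:
    - {"delta_pos":[0,0,0],"turn":0,"fingers":0}
    - {"delta_pos":[0,0,0],"turn":0,"fingers":0}
    - {"delta_pos":[0,0,0],"turn":0,"fingers":0}

```text
time: 50.08
ee_pos: [0.4227, -0.3318, 0.2209]
orientation: [-3.14, -0.004, 2.122]
contact_force: [0.1, 1.7, -2.2]
width: 0.0071
grip_force: 58.5
```

```bash
python3 tabh.py w21.png
```

```text
[ 0.42287501 -0.33194367  0.22086749] [-3.14066215 -0.00351746  2.12229461] 0.007377826122411687 [-0.3126353   0.47685529 -2.43077   ]
2893 [259 307] [389 331]
[(259, [312, 328]), (267, [310, 328]), (275, [309, 328]), (283, [308, 329]), (291, [308, 330]), (299, [307, 331]), (307, [307, 331]), (315, [307, 330]), (323, [308, 329]), (331, [308, 329]), (339, [308, 329]), (347, [308, 329]), (355, [308, 329]), (363, [309, 328]), (371, [308, 329]), (379, [308, 329]), (387, [308, 329])]
-18 64 [318.7 333.9]
-18 104 [318.5 394.6]
18 64 [318.8 261. ]
18 104 [318.6 303.2]
```

Request:
step_arm:
  series:
    - {"delta_pos":[15,25,0],"turn":-3,"fingers":0}
    - {"delta_pos":[40,66,0],"turn":-7,"fingers":0}
    - {"delta_pos":[65,107,0],"turn":-11,"fingers":0}
    - {"delta_pos":[90,148,0],"turn":-15,"fingers":0}
    - {"delta_pos":[115,190,0],"turn":-19,"fingers":0}
    - {"delta_pos":[140,231,0],"turn":-23,"fingers":0}
    - {"delta_pos":[165,272,0],"turn":-27,"fingers":0}
    - {"delta_pos":[182,300,0],"turn":-30,"fingers":0}
    - {"delta_pos":[189.6,313.2,0],"turn":-31,"fingers":0}
    - {"delta_pos":[189.6,313.2,0],"turn":-31,"fingers":0}

```text
time: 51.38
ee_pos: [0.613, -0.0184, 0.2208]
orientation: [-3.139, -0.0, 1.584]
contact_force: [-0.3, -0.1, -2.8]
width: 0.0072
grip_force: 58.8
```

Request:
step_arm:
  series:
    - {"delta_pos":[0,0,0],"turn":0,"fingers":0}
    - {"delta_pos":[0,0,-15],"turn":0,"fingers":0}
    - {"delta_pos":[0,0,-20],"turn":0,"fingers":0}
    - {"delta_pos":[0,0,-20],"turn":0,"fingers":0}
    - {"delta_pos":[0,0,-20],"turn":0,"fingers":0}

```text
time: 52.0
ee_pos: [0.6135, -0.0197, 0.2024]
orientation: [3.141, 0.0, 1.581]
contact_force: [-1.0, 0.3, -2.2]
width: 0.0071
grip_force: 58.7
```

```bash
python3 tabh.py w22.png; python3 - <<'E'
from h import *
c,im=grab("wrist"); h=cv2.cvtColor(im,cv2.COLOR_RGB2HSV)
# metal screen top edge columns above tab
for r in range(60,250,20):
    row=im[r].astype(int); br=[k for k in range(290,350) if abs(row[k,0]-row[k,2])<40 and row[k].min()>150]
    print(r,(br[0],br[-1]) if br else None,end=" ")
b=blue(im); ys,xs=np.where(b); print("\nblue cols by row",[(r,np.argwhere(b[r]).ravel()[[0,-1]].tolist()) for r in range(20,300,30) if b[r].any()])
E
```

```text
[ 0.6136046  -0.01966539  0.20260123] [3.14090807e+00 1.98144230e-04 1.58086086e+00] 0.007237114506893924 [ 0.30412731 -0.02733794 -2.32492959]
3169 [259 280] [389 353]
[(259, [311, 327]), (267, [310, 328]), (275, [309, 328]), (283, [308, 329]), (291, [308, 330]), (299, [307, 331]), (307, [307, 331]), (315, [307, 330]), (323, [308, 329]), (331, [308, 329]), (339, [308, 329]), (347, [308, 329]), (355, [308, 329]), (363, [309, 328]), (371, [309, 329]), (379, [309, 329]), (387, [308, 329])]
-18 64 [318.6 333.5]
-18 104 [318.4 394.3]
18 64 [318.7 260.5]
18 104 [318.5 302.8]
60 (297, 343) 80 (309, 330) 100 (310, 329) 120 (310, 329) 140 (310, 329) 160 (310, 329) 180 (310, 329) 200 (310, 328) 220 (310, 328) 240 (310, 328) 
blue cols by row [(110, [239, 343]), (140, [240, 342]), (200, [244, 341]), (230, [246, 347]), (260, [329, 336]), (290, [248, 292])]
```

Request:
step_arm:
  series:
    - {"delta_pos":[0,0,-10],"turn":0,"fingers":0}
    - {"delta_pos":[0,0,-17],"turn":0,"fingers":0}
    - {"delta_pos":[0,0,-22],"turn":0,"fingers":0}
    - {"delta_pos":[0,0,-26],"turn":0,"fingers":0}
    - {"delta_pos":[0,0,-30],"turn":0,"fingers":0}
    - {"delta_pos":[0,0,-34],"turn":0,"fingers":0}
    - {"delta_pos":[0,0,-34],"turn":0,"fingers":0}

```text
time: 52.98
ee_pos: [0.6131, -0.0194, 0.1679]
orientation: [-3.141, -0.0, 1.581]
contact_force: [-0.1, -0.2, -3.1]
width: 0.0072
grip_force: 58.7
```

Request:
step_arm:
  series:
    - {"delta_pos":[0,0,-5],"turn":0,"fingers":0}
    - {"delta_pos":[0,0,-10],"turn":0,"fingers":0}
    - {"delta_pos":[0,0,-14],"turn":0,"fingers":0}
    - {"delta_pos":[0,0,-18],"turn":0,"fingers":0}
    - {"delta_pos":[0,0,-22],"turn":0,"fingers":0}
    - {"delta_pos":[0,0,-27],"turn":0,"fingers":0}
    - {"delta_pos":[0,0,-27],"turn":0,"fingers":0}

```text
time: 53.85
ee_pos: [0.6135, -0.0195, 0.1409]
orientation: [3.142, -0.0, 1.581]
contact_force: [-0.4, -0.3, -2.5]
width: 0.0072
grip_force: 58.8
```

Still free. I continue down to the slot floors.

Request:
step_arm:
  series:
    - {"delta_pos":[0,0,-5],"turn":0,"fingers":0}
    - {"delta_pos":[0,0,-10],"turn":0,"fingers":0}
    - {"delta_pos":[0,0,-14],"turn":0,"fingers":0}
    - {"delta_pos":[0,0,-18],"turn":0,"fingers":0}
    - {"delta_pos":[0,0,-20],"turn":0,"fingers":0}
    - {"delta_pos":[0,0,-21],"turn":0,"fingers":0}
    - {"delta_pos":[0,0,-21],"turn":0,"fingers":0}

```text
time: 54.72
ee_pos: [0.6135, -0.0195, 0.1203]
orientation: [3.141, 0.0, 1.581]
contact_force: [1.0, -0.1, -3.3]
width: 0.0075
grip_force: 58.7
```

Request:
step_arm:
  series:
    - {"delta_pos":[0,0,-0.5],"turn":0,"fingers":0}
    - {"delta_pos":[0,0,-1],"turn":0,"fingers":0}
    - {"delta_pos":[0,0,-1.5],"turn":0,"fingers":0}
    - {"delta_pos":[0,0,-2],"turn":0,"fingers":0}
    - {"delta_pos":[0,0,-2.5],"turn":0,"fingers":0}
    - {"delta_pos":[0,0,-2.5],"turn":0,"fingers":0}

```text
time: 55.48
ee_pos: [0.6137, -0.0195, 0.12]
orientation: [3.14, 0.0, 1.581]
contact_force: [-2.0, 0.3, 9.9]
width: 0.0073
grip_force: 61.0
```

Seated: contact at TCP z 0.120, where 0.1206 was expected. I ease off, nudge it towards the cheeks, release and rise.

Request:
step_arm:
  series:
    - {"delta_pos":[0.5,0,1],"turn":0,"fingers":0}
    - {"delta_pos":[1.2,0,1.5],"turn":0,"fingers":0}
    - {"delta_pos":[1.2,0,1.5],"turn":0,"fingers":0}
    - {"delta_pos":[1.2,0,1.5],"turn":0,"fingers":30}
    - {"delta_pos":[1.2,0,1.5],"turn":0,"fingers":30}
    - {"delta_pos":[1.2,0,1.5],"turn":0,"fingers":30}
    - {"delta_pos":[1.2,0,20],"turn":0,"fingers":40}
    - {"delta_pos":[1.2,0,60],"turn":0,"fingers":40}
    - {"delta_pos":[1.2,-50,110],"turn":0,"fingers":40}
    - {"delta_pos":[1.2,-100,150],"turn":0,"fingers":40}

```text
time: 56.72
ee_pos: [0.615, -0.1123, 0.2648]
orientation: [3.139, 0.001, 1.583]
contact_force: [1.2, -0.2, -0.5]
width: 0.0402
grip_force: 0.0
```

Request:
step_arm:
  series:
    - {"delta_pos":[-10,0,0],"turn":0,"fingers":40}
    - {"delta_pos":[-10,0,0],"turn":0,"fingers":40}
    - {"delta_pos":[-10,0,0],"turn":0,"fingers":40}

```text
time: 57.1
ee_pos: [0.6037, -0.1106, 0.2607]
orientation: [-3.139, -0.001, 1.582]
contact_force: [0.1, 0.4, -0.3]
width: 0.0402
grip_force: 0.0
```

```bash
python3 - <<'E'
from h import *
c,im=grab("wrist","w23.png"); o=bot.get_obs(); print(o["ee_pos"],o["orientation"],c["origin"])
# bright top-edge: per row, columns
h=cv2.cvtColor(im,cv2.COLOR_RGB2HSV)
for y in (.07,.06,.05,-.06,-.08,-.1,-.12):
    q=proj(c,[.615,y,.096])[0]; r=int(round(q[1]))
    if not 0<=r<480: print(y,q); continue
    row=im[r].astype(int); u=int(q[0]); b=blue(im)[r]
    print(y,r,[ "".join("B" if b[k] else ("W" if row[k].min()>140 else "m" if row[k].min()>90 else ".") for k in range(u-25,u+30))], "x at ref", [round(1000*at_z(c,(k,r),.096)[0],1) for k in (u-25,u,u+29)])
m=((h[...,0]<21)&(h[...,0]>8)&(h[...,1]>180)).astype(np.uint8); q=proj(c,[.615,-.0195,.12])[0]; print(q); a=near(m,q)
T=[((-4,4),(-18,18),(64,104))]; p,e=fit([(c,a)],T,[.615,-.0195,.032,.011]); print(np.round(p,4),e)
cv2.imwrite("pics/w23c.png",cv2.resize(im[0:400,180:460,::-1],None,fx=1.5,fy=1.5))
E
```

```text
[ 0.60394001 -0.11056213  0.2605304 ] [-3.13924864e+00 -1.22921442e-03  1.58239639e+00] [ 0.60343657 -0.03888082  0.38399631]
0.07 [338.88666858 -31.61936917]
0.06 [338.49139149 -14.95870287]
0.05 1 ['BBBBBBBBBBBBBBB..WWWWWWWWWWWW..BBBBBBBBBBBBBBBBBBmmmmWW'] x at ref [np.float64(597.3), np.float64(614.9), np.float64(635.4)]
-0.06 160 ['...................mWWWWWWWWWWmmmmmmmmmmmmmmmmmmmmmmmmm'] x at ref [np.float64(595.0), np.float64(614.8), np.float64(637.7)]
-0.08 185 ['BBBBBBBBBBBBBBBBBBB.WWWWWWWWWW.BBBBBBBBBB.mmmmmmmmmmmmm'] x at ref [np.float64(594.3), np.float64(614.4), np.float64(637.8)]
-0.1 210 ['BBBBBBBBBBBBBBBBBB..WWWWWWWWWm.BBBBBBBBBBmmmmmmmmmmmmmm'] x at ref [np.float64(594.4), np.float64(614.9), np.float64(638.7)]
-0.12 233 ['mmmW................mWWWWWWWWWWmmmmmmmmmmmmmmmmmmmmmmmm'] x at ref [np.float64(593.6), np.float64(614.5), np.float64(638.8)]
[337.05946449 103.32037349]
[ 0.6137 -0.0192  0.032   0.0304] 0.3879310344827587
```

View pics/w23c.png

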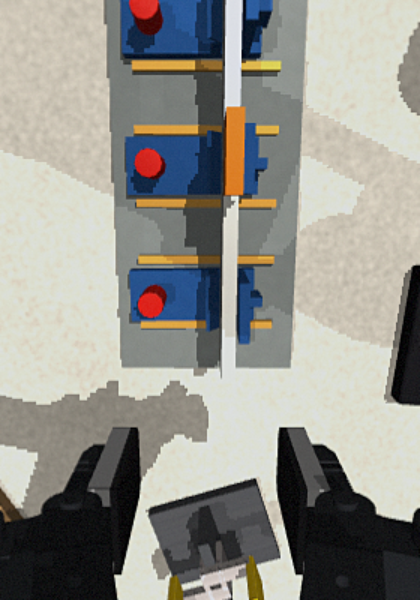

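The screen is upright in all three slots, next to the cheeks, and the three pins are seated. Next I take a closer look at the clip on its stand.

Request:
step_arm:
  series:
    - {"delta_pos":[-7,-25,5],"turn":-9,"fingers":85}
    - {"delta_pos":[-14,-50,10],"turn":-18,"fingers":85}
    - {"delta_pos":[-21,-75,15],"turn":-27,"fingers":85}
    - {"delta_pos":[-28,-100,20],"turn":-36,"fingers":85}
    - {"delta_pos":[-35,-125,20],"turn":-45,"fingers":85}
    - {"delta_pos":[-42,-150,20],"turn":-54,"fingers":85}
    - {"delta_pos":[-49,-175,20],"turn":-63,"fingers":85}
    - {"delta_pos":[-54,-199,20],"turn":-71.6,"fingers":85}
    - {"delta_pos":[-54,-199,20],"turn":-71.6,"fingers":85}
    - {"delta_pos":[-54,-199,20],"turn":-71.6,"fingers":85}

```text
time: 58.4
ee_pos: [0.5507, -0.3096, 0.2808]
orientation: [-3.139, 0.001, 0.334]
contact_force: [1.1, 0.5, -0.6]
width: 0.0849
grip_force: 0.0
```

Request:
step_arm:
  series:
    - {"delta_pos":[0,0,0],"turn":0,"fingers":85}
    - {"delta_pos":[0,0,0],"turn":0,"fingers":85}

```text
time: 58.65
ee_pos: [0.5508, -0.31, 0.2817]
orientation: [-3.141, 0.0, 0.333]
contact_force: [-0.2, 0.1, 0.3]
width: 0.0847
grip_force: 0.0
```

```bash
python3 - <<'E'
from h import *
import pickle
c,im=grab("wrist","w24.png"); o=bot.get_obs(); print(o["ee_pos"],o["orientation"])
pickle.dump((c,im),open("w24.pkl","wb"))
print(find("wrist","clip"))
print("clip",find("wrist","clip_stand"))
h=cv2.cvtColor(im,cv2.COLOR_RGB2HSV); m=((h[...,0]>22)&(h[...,0]<34)&(h[...,1]>170)).astype(np.uint8)
n,l,st,ce=cv2.connectedComponentsWithStats(m); print([(np.round(ce[i]).tolist(),st[i].tolist()) for i in range(1,n) if st[i,4]>60])
q=proj(c,[.607,-.297,.08])[0]; print(q); u,v=np.clip(q.astype(int),[150,120],[490,360])
cv2.imwrite("pics/w24c.png",cv2.resize(im[v-120:v+120,u-150:u+150,::-1],None,fx=2.5,fy=2.5)); print(u,v)
E
```

```text
[ 0.5508024  -0.31024324  0.28174275] [-3.14153425e+00 -4.77665718e-05  3.32699896e-01]
[([441.3, 165.1], 0.92), ([329.8, 146.6], 0.65)]
clip [([329.3, 137.6], 0.92)]
[([331.0, 112.0], [316, 107, 30, 11, 254]), ([437.0, 145.0], [423, 141, 27, 10, 166]), ([329.0, 180.0], [316, 173, 28, 13, 328]), ([445.0, 186.0], [432, 181, 27, 12, 204])]
[325.16512307 148.72662029]
325 148
```

View pics/w24c.png

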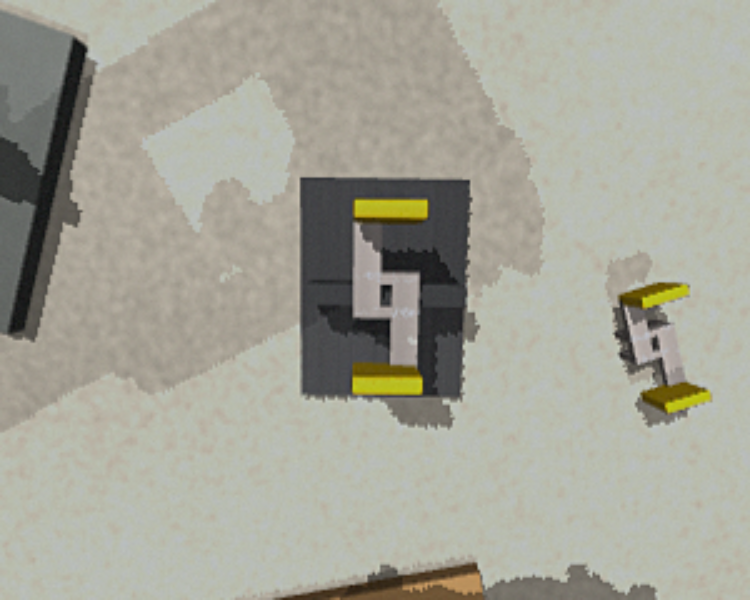

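The stand clip, with handles at crop (391,209) and (388,383), spans about 72 px. The loose one, from (655,295) to (677,398), spans about 42 px. The stand clip is the larger, so it is the right one. Its handle axis runs up the image, so the tool needs a quarter turn.

```bash
python3 - <<'E'
from h import *
import pickle
c,im=pickle.load(open("w24.pkl","rb"))
f=lambda x,y,z: at_z(c,(175+x/2.5,28+y/2.5),z)
for z in (.106,):
    A=[f(354,198,z),f(428,198,z),f(428,221,z),f(354,221,z)]; B=[f(352,376,z),f(422,376,z),f(422,395,z),f(352,395,z)]
    print(np.round(np.mean(A,0),4),np.round(np.mean(B,0),4))
    ou=(A[0]+A[1])/2; ol=(B[2]+B[3])/2; d=ou-ol; print("outer span mm",np.linalg.norm(d)*1000,"centre",np.round((ou+ol)/2,4),"axis yaw",np.degrees(np.arctan2(d[1],d[0])),"width",np.linalg.norm(A[1]-A[0])*1000,np.linalg.norm(B[3]-B[2])*1000)
    d2=A[1]-A[0];print("edge yaw",np.degrees(np.arctan2(d2[1],d2[0])))
C=[f(x,y,.012) for x,y in ((302,178),(470,180),(463,398),(303,394))]; print("stand foot",np.round(C,4)[:,:2].tolist(),np.round(np.mean(C,0),4))
fin=[f(310,285,.062),f(460,294,.062)];print("fin",np.round(fin,4), np.round(np.mean(fin,0),4))
# second view w19 triangulation of handle centres
c2,_=pickle.load(open("w19.png.pkl","rb"))
for a,b in (((391,209),(543,222)),((388,385),(488,212))): 
    p,e=tri([(c,(175+a[0]/2.5,28+a[1]/2.5)),(c2,b)]);print("tri handle",np.round(p,4),round(e*1000,1))
E
```

```text
[ 0.6364 -0.2914  0.106 ] [ 0.5836 -0.3089  0.106 ]
outer span mm 62.22977739568029 centre [ 0.6101 -0.3001  0.106 ] axis yaw 18.482153539588314 width 23.350535308098774 23.45736081141054
edge yaw -70.84961505375838
stand foot [[0.6414, -0.2541], [0.6634, -0.3198], [0.5783, -0.3494], [0.5568, -0.2822]] [ 0.61   -0.3014  0.012 ]
fin [[ 0.6041 -0.2726  0.062 ]
 [ 0.6193 -0.3264  0.062 ]] [ 0.6117 -0.2995  0.062 ]
tri handle [ 0.6374 -0.2897  0.083 ] 2.1
tri handle [ 0.5821 -0.3088  0.0935] 1.3
```

Request:
step_arm:
  series:
    - {"delta_pos":[10,2,0],"turn":10,"fingers":85}
    - {"delta_pos":[20,4,0],"turn":20,"fingers":85}
    - {"delta_pos":[30,6,0],"turn":30,"fingers":85}
    - {"delta_pos":[40,8,0],"turn":40,"fingers":85}
    - {"delta_pos":[50,9,0],"turn":50,"fingers":85}
    - {"delta_pos":[59.3,9.8,0],"turn":60,"fingers":85}
    - {"delta_pos":[59.3,9.8,-30],"turn":70,"fingers":85}
    - {"delta_pos":[59.3,9.8,-60],"turn":80,"fingers":85}
    - {"delta_pos":[59.3,9.8,-90],"turn":89.9,"fingers":85}
    - {"delta_pos":[59.3,9.8,-90],"turn":89.9,"fingers":85}
  newtons: 40

```text
time: 60.05
ee_pos: [0.6083, -0.3, 0.1889]
orientation: [-3.138, -0.005, 1.898]
contact_force: [0.2, -0.2, 0.5]
width: 0.0849
grip_force: 0.0
```

Request:
step_arm:
  series:
    - {"delta_pos":[0,0,0],"turn":0,"fingers":85}
    - {"delta_pos":[0,0,0],"turn":0,"fingers":85}
    - {"delta_pos":[0,0,0],"turn":0,"fingers":85}

```text
time: 60.42
ee_pos: [0.6104, -0.3016, 0.1931]
orientation: [3.14, 0.002, 1.9]
contact_force: [-0.3, 0.5, -0.1]
width: 0.0852
grip_force: 0.0
```

```bash
python3 - <<'E'
from h import *
c,im=grab("wrist","w25.png"); o=bot.get_obs(); print(o["ee_pos"],o["orientation"])
h=cv2.cvtColor(im,cv2.COLOR_RGB2HSV); m=((h[...,0]>22)&(h[...,0]<34)&(h[...,1]>170)).astype(np.uint8)
n,l,st,ce=cv2.connectedComponentsWithStats(m); print([(np.round(ce[i]).tolist(),st[i].tolist()) for i in range(1,n) if st[i,4]>60])
for s in(-1,1):
  for y in (-12,12): print(s*31,y,proj(c,np.array([.6101,-.3004,.106])+Ro.from_euler("z",np.radians(19)).apply([s*.031,y/1000,0]))[0].round(0))
k=[i for i in range(1,n) if st[i,4]>300]
if len(k)>=2:
    k=sorted(k,key=lambda i:-st[i,4])[:2]
    for i in k: r=cv2.minAreaRect(np.argwhere(l==i)[:,::-1].astype(np.float32)); print(r)
E
```

```text
[ 0.61026765 -0.30145954  0.19280528] [3.14050016e+00 1.57233344e-03 1.89986194e+00]
[([277.0, 240.0], [270, 215, 16, 51, 648]), ([362.0, 241.0], [353, 216, 17, 51, 614]), ([319.0, 340.0], [314, 321, 11, 37, 259]), ([274.0, 352.0], [267, 334, 14, 37, 330])]
-31 -12 [270. 268.]
-31 12 [268. 231.]
31 -12 [368. 268.]
31 12 [369. 231.]
((277.5, 240.0), (50.0, 15.0), 90.0)
((361.0, 241.0), (50.0, 16.0), 90.0)
```

Clip handles sit at columns 270 and 369, centred on the tool. Descend and squeeze.

Request:
step_arm:
  series:
    - {"delta_pos":[0,1.5,-35],"turn":0,"fingers":85}
    - {"delta_pos":[0,1.5,-65],"turn":0,"fingers":85}
    - {"delta_pos":[0,1.5,-90],"turn":0,"fingers":85}
    - {"delta_pos":[0,1.5,-102],"turn":0,"fingers":85}
    - {"delta_pos":[0,1.5,-102],"turn":0,"fingers":85}
    - {"delta_pos":[0,1.5,-102],"turn":0,"fingers":85}

```text
time: 61.22
ee_pos: [0.6106, -0.3002, 0.0909]
orientation: [3.14, 0.002, 1.9]
contact_force: [-0.2, -0.7, -0.8]
width: 0.085
grip_force: 0.0
```

Request:
step_arm:
  series:
    - {"delta_pos":[0,0,0],"turn":0,"fingers":30}
    - {"delta_pos":[0,0,0],"turn":0,"fingers":30}
    - {"delta_pos":[0,0,0],"turn":0,"fingers":30}
    - {"delta_pos":[0,0,0],"turn":0,"fingers":30}
    - {"delta_pos":[0,0,0],"turn":0,"fingers":30}
    - {"delta_pos":[0,0,0],"turn":0,"fingers":30}

```text
time: 61.98
ee_pos: [0.6119, -0.3012, 0.0939]
orientation: [3.138, 0.006, 1.9]
contact_force: [-1.3, 0.6, 11.9]
width: 0.039
grip_force: 42.9
```

Clip fully open (39 mm). Lift.

Request:
step_arm:
  series:
    - {"delta_pos":[0,0,5],"turn":0,"fingers":30}
    - {"delta_pos":[0,0,15],"turn":0,"fingers":30}
    - {"delta_pos":[0,0,40],"turn":0,"fingers":30}
    - {"delta_pos":[0,0,80],"turn":0,"fingers":30}
    - {"delta_pos":[0,0,120],"turn":0,"fingers":30}
    - {"delta_pos":[0,40,120],"turn":-9,"fingers":30}
    - {"delta_pos":[0,80,120],"turn":-18.3,"fingers":30}
    - {"delta_pos":[0,80,120],"turn":-18.3,"fingers":30}
    - {"delta_pos":[0,80,120],"turn":-18.3,"fingers":30}
    - {"delta_pos":[0,80,120],"turn":-18.3,"fingers":30}

```text
time: 63.22
ee_pos: [0.61, -0.2209, 0.2096]
orientation: [3.141, 0.001, 1.58]
contact_force: [0.0, 0.2, -0.1]
width: 0.0386
grip_force: 40.3
```

```bash
cat > clipchk.py <<'E'
from h import *
import sys
c,im=grab("wrist",sys.argv[1]); o=bot.get_obs(); print(o["ee_pos"],o["orientation"],o["width"],o["grip_force"],o["contact_force"])
h=cv2.cvtColor(im,cv2.COLOR_RGB2HSV); m=((h[...,0]>22)&(h[...,0]<34)&(h[...,1]>150)).astype(np.uint8)
n,l,st,ce=cv2.connectedComponentsWithStats(m); print([(np.round(ce[i]).tolist(),st[i].tolist()) for i in range(1,n) if st[i,4]>60])
R=Ro.from_euler("xyz",o["orientation"])
for zz in (10,14): print("pred handle tops z+%d"%zz,[proj(c,o["ee_pos"]+R.apply([x/1000,y/1000,-zz/1000]))[0].round(0).tolist() for x in(-12,12) for y in (-20,20)])
E
python3 clipchk.py w26.png
```

```text
[ 0.60990669 -0.22091878  0.20953117] [3.14147721e+00 3.36234434e-04 1.58007701e+00] 0.038469672723984445 40.31205654144287 [ 0.04547674 -0.05761425  0.21285651]
[([360.0, 35.0], [352, 32, 16, 7, 90]), ([276.0, 319.0], [263, 266, 26, 102, 1903]), ([362.0, 317.0], [348, 266, 29, 101, 1907]), ([351.0, 393.0], [345, 379, 14, 27, 245]), ([315.0, 405.0], [311, 399, 10, 12, 78])]
pred handle tops z+10 [[264.0, 367.0], [372.0, 367.0], [261.0, 309.0], [375.0, 309.0]]
pred handle tops z+14 [[263.0, 374.0], [373.0, 374.0], [259.0, 315.0], [377.0, 315.0]]
```

Request:
step_arm:
  series:
    - {"delta_pos":[4,40,0],"turn":0,"fingers":30}
    - {"delta_pos":[8.5,85,0],"turn":0,"fingers":30}
    - {"delta_pos":[8.5,120,0],"turn":0,"fingers":30}
    - {"delta_pos":[8.5,120,-10],"turn":0,"fingers":30}
    - {"delta_pos":[8.5,120,-20],"turn":0,"fingers":30}
    - {"delta_pos":[8.5,120,-30],"turn":0,"fingers":30}
    - {"delta_pos":[8.5,120,-40],"turn":0,"fingers":30}
    - {"delta_pos":[8.5,120,-44],"turn":0,"fingers":30}
    - {"delta_pos":[8.5,120,-44],"turn":0,"fingers":30}
    - {"delta_pos":[8.5,120,-44],"turn":0,"fingers":30}

```text
time: 64.53
ee_pos: [0.6187, -0.0999, 0.166]
orientation: [3.141, 0.0, 1.581]
contact_force: [0.3, -0.7, -0.7]
width: 0.0388
grip_force: 40.3
```

```bash
python3 clipchk.py w27.png; python3 - <<'E'
from h import *
im=cv2.imread("pics/w27.png")[:,:,::-1].copy(); c=cal("wrist"); b=blue(im)
for y in (-.085,-.075,-.065,-.055,-.045):
    q=proj(c,[.6145,y,.096])[0]; u,r=q.round().astype(int); row=im[r].astype(int)
    print(y,r,"".join("B" if b[r,k] else ("W" if row[k].min()>140 else "m" if row[k].min()>85 else ".") for k in range(u-30,u+40)),[round(1000*at_z(c,(k,r),.096)[0],1) for k in (u-30,u+39)])
E
```

```text
[ 0.61866278 -0.09980069  0.16607502] [3.14073372e+00 3.00424804e-04 1.58098691e+00] 0.03864337347566651 40.31320095062256 [-0.19083281 -0.27831603 -0.41838406]
[([342.0, 26.0], [325, 23, 36, 9, 160]), ([276.0, 319.0], [263, 266, 26, 102, 1927]), ([361.0, 316.0], [348, 266, 29, 101, 1951])]
pred handle tops z+10 [[264.0, 367.0], [372.0, 367.0], [261.0, 309.0], [375.0, 309.0]]
pred handle tops z+14 [[263.0, 374.0], [374.0, 374.0], [260.0, 315.0], [377.0, 315.0]]
-0.085 237 BBBBBBBBBBBBBBBBBBBBBBBmWWWWWWWWWWWWWWBBBBBBBBBBBBBBBBBBBBBBBBB.mmmmmm [np.float64(597.4), np.float64(636.3)]
-0.075 220 BBBBBBBBBBBBBBBBBBBBBBBmWWWWWWWWWWWWWW.BBBBBBBBBBBBBBBBBBmmmmmmmmmmmmm [np.float64(597.6), np.float64(636.0)]
-0.065 202 ......................WWWWWWWWWWWWWWW................................. [np.float64(598.3), np.float64(636.2)]
-0.055 184 ......................WWWWWWWWWWWWWWWmmmmmmmmmmmmmmmmmmmmmmmmmmmmmmmmm [np.float64(598.5), np.float64(635.8)]
-0.045 165 ......................mmmWWWWWWWWWWWWmmmmmmmmmmmmmmmmmmmmmmmmmmmmmmmmm [np.float64(598.6), np.float64(635.4)]
```

The screen's top edge spans x 610.4 to 618.6 with the cheek directly behind it. The clip is centred at 618.7. Lower it.

Request:
step_arm:
  series:
    - {"delta_pos":[0,0,-6],"turn":0,"fingers":30}
    - {"delta_pos":[0,0,-12],"turn":0,"fingers":30}
    - {"delta_pos":[0,0,-18],"turn":0,"fingers":30}
    - {"delta_pos":[0,0,-24],"turn":0,"fingers":30}
    - {"delta_pos":[0,0,-28],"turn":0,"fingers":30}
    - {"delta_pos":[0,0,-32],"turn":0,"fingers":30}
    - {"delta_pos":[0,0,-32],"turn":0,"fingers":30}

```text
time: 65.45
ee_pos: [0.6182, -0.0996, 0.1333]
orientation: [-3.141, -0.0, 1.581]
contact_force: [-0.8, -0.7, -1.6]
width: 0.0385
grip_force: 40.3
```

Request:
step_arm:
  series:
    - {"delta_pos":[0,0,-1.5],"turn":0,"fingers":30}
    - {"delta_pos":[0,0,-3],"turn":0,"fingers":30}
    - {"delta_pos":[0,0,-4.5],"turn":0,"fingers":30}
    - {"delta_pos":[0,0,-5.5],"turn":0,"fingers":30}
    - {"delta_pos":[0,0,-5.5],"turn":0,"fingers":30}

```text
time: 66.08
ee_pos: [0.6184, -0.0997, 0.1282]
orientation: [3.142, 0.0, 1.581]
contact_force: [-0.5, -0.7, -1.3]
width: 0.0386
grip_force: 40.3
```

Request:
step_arm:
  series:
    - {"delta_pos":[0,0,-1],"turn":0,"fingers":30}
    - {"delta_pos":[0,0,-2],"turn":0,"fingers":30}
    - {"delta_pos":[0,0,-2],"turn":0,"fingers":30}

```text
time: 66.45
ee_pos: [0.6196, -0.0997, 0.1279]
orientation: [3.138, 0.001, 1.581]
contact_force: [0.3, 1.2, 6.8]
width: 0.0386
grip_force: 41.9
```

Request:
step_arm:
  series:
    - {"delta_pos":[0,0,-1],"turn":0,"fingers":30}
    - {"delta_pos":[0,0,-2],"turn":0,"fingers":30}
    - {"delta_pos":[0,0,-2],"turn":0,"fingers":30}

```text
time: 66.82
ee_pos: [0.62, -0.0998, 0.1278]
orientation: [3.137, 0.001, 1.581]
contact_force: [-1.9, 2.0, 15.6]
width: 0.0385
grip_force: 43.6
```

Contact at TCP z 0.128: the bars rest on the screen's edge. Ease off most of the pressure and open.

Request:
step_arm:
  series:
    - {"delta_pos":[0,0,2],"turn":0,"fingers":30}
    - {"delta_pos":[0,0,2.5],"turn":0,"fingers":45}
    - {"delta_pos":[0,0,2.5],"turn":0,"fingers":50}
    - {"delta_pos":[0,0,2.5],"turn":0,"fingers":55}
    - {"delta_pos":[0,0,2.5],"turn":0,"fingers":60}
    - {"delta_pos":[0,0,2.5],"turn":0,"fingers":70}
    - {"delta_pos":[0,0,2.5],"turn":0,"fingers":80}
    - {"delta_pos":[0,0,2.5],"turn":0,"fingers":80}
    - {"delta_pos":[0,0,2.5],"turn":0,"fingers":80}

```text
time: 67.95
ee_pos: [0.6184, -0.0997, 0.1267]
orientation: [3.142, 0.0, 1.581]
contact_force: [0.1, -0.2, 0.8]
width: 0.0799
grip_force: 0.0
```

```bash
python3 clipchk.py w28.png
```

```text
[ 0.61838221 -0.09970071  0.12670877] [3.14150203e+00 1.47022206e-05 1.58096384e+00] 0.08022516175432345 0.0 [ 0.36910428 -0.05441935  0.42546214]
[([354.0, 6.0], [337, 2, 33, 10, 196]), ([255.0, 320.0], [238, 268, 34, 104, 2436]), ([383.0, 321.0], [366, 268, 34, 104, 2369])]
pred handle tops z+10 [[264.0, 367.0], [372.0, 367.0], [261.0, 309.0], [375.0, 309.0]]
pred handle tops z+14 [[263.0, 374.0], [374.0, 374.0], [260.0, 315.0], [377.0, 315.0]]
```

The handles sprang to about 57 mm apart, where 56 is expected on a 14 mm stack. Rise and check everything.

Request:
step_arm:
  series:
    - {"delta_pos":[0,0,15],"turn":0,"fingers":80}
    - {"delta_pos":[0,0,40],"turn":0,"fingers":80}
    - {"delta_pos":[0,0,80],"turn":0,"fingers":80}
    - {"delta_pos":[0,0,123],"turn":0,"fingers":80}
    - {"delta_pos":[-15,-10,123],"turn":0,"fingers":80}
    - {"delta_pos":[-29,-10,123],"turn":0,"fingers":80}
    - {"delta_pos":[-29,-10,123],"turn":0,"fingers":80}
    - {"delta_pos":[-29,-10,123],"turn":0,"fingers":80}

```text
time: 69.0
ee_pos: [0.589, -0.1095, 0.2487]
orientation: [-3.14, -0.001, 1.581]
contact_force: [-0.5, -0.6, 0.3]
width: 0.0799
grip_force: 0.0
```

```bash
python3 plate.py w29.png; python3 - <<'E'
from h import *
im=cv2.imread("pics/w29.png")[:,:,::-1].copy(); c=cal("wrist"); h=cv2.cvtColor(im,cv2.COLOR_RGB2HSV); b=blue(im)
for y in (.04,.01,-.05,-.06,-.13):
    q=proj(c,[.6145,y,.096])[0]; u,r=q.round().astype(int)
    if r<0: continue
    row=im[r].astype(int); print(y,r,"".join("B" if b[r,k] else ("W" if row[k].min()>140 else "m" if row[k].min()>85 else ".") for k in range(u-25,u+30)),[round(1000*at_z(c,(k,r),.096)[0],1) for k in (u-25,u+29)])
m=((h[...,0]>22)&(h[...,0]<34)&(h[...,1]>170)).astype(np.uint8); n,l,st,ce=cv2.connectedComponentsWithStats(m)
for i in range(1,n):
    if st[i,4]>100: x,y,w,hh,_=st[i]; print("yellow",st[i],np.round(at_z(c,(x,y),.14)[:2],4),np.round(at_z(c,(x+w,y+hh),.14)[:2],4))
m=((h[...,0]<21)&(h[...,0]>8)&(h[...,1]>180)).astype(np.uint8); n,l,st,ce=cv2.connectedComponentsWithStats(m)
for i in range(1,n):
    if st[i,4]>100: print("orange",st[i])
for z in (.096,.136): print("tab corners",z,[proj(c,[.6145+sx*.004,-.0195+sy*.018,z])[0].round().tolist() for sx in(-1,1) for sy in (-1,1)])
red=(((h[...,0]<6)|(h[...,0]>170))&(h[...,1]>130)).astype(np.uint8); n,l,st,ce=cv2.connectedComponentsWithStats(red)
print([(np.round(at_z(c,ce[i],.05)[:2],4).tolist(),st[i,4]) for i in range(1,n) if st[i,4]>100])
grab("side","s2.png")
E
```

```text
[ 0.58928944 -0.10953948  0.24882676] [-3.14047861e+00 -5.99348660e-04  1.58094025e+00]
[313.  19.] 2246 [ 0.5781  0.061   0.02   -0.0158] 0.291
[314. 110.] 2355 [ 0.5821 -0.0194  0.02    0.0176] 0.318
[312. 197.] 1703 [ 0.5798 -0.099   0.02    0.128 ] 0.419
0.04 14 BBBBBBBBBBBBBB....mWWWWWWWWWWWm.BBBBB.BB....mmmmmmmmmWm [np.float64(597.2), np.float64(634.0)]
0.01 62 ...................WWWWWWWWWWWmmmmmmmmmmmmmmmmmmmmmmmmm [np.float64(597.1), np.float64(635.2)]
-0.05 149 .....................mWWWWWWWWWWmmmmmmmmmmmmmmmmmmmmmmm [np.float64(595.4), np.float64(636.0)]
-0.06 163 .....................WWWWWWWWWWWmmmmmmmmmmmmmmmmmmmmmmm [np.float64(595.6), np.float64(636.6)]
-0.13 250 mmmmmmmmWWWWWWWWWWWW..WWWWWWWWWWWWWWWWWWWWWWWWWWWWWWWWW [np.float64(594.5), np.float64(638.5)]
yellow [322 200   8  46 357] [ 0.591  -0.0807] [ 0.5969 -0.1124]
yellow [385 200  21  45 668] [ 0.6325 -0.0802] [ 0.6488 -0.1111]
orange [ 509    0   68   40 1109]
orange [486   7  25  44 117]
orange [ 350   71   19   61 1028]
orange [286 173  57   5 146]
tab corners 0.096 [[349.0, 132.0], [350.0, 79.0], [359.0, 132.0], [362.0, 80.0]]
tab corners 0.136 [[354.0, 132.0], [356.0, 70.0], [366.0, 132.0], [369.0, 70.0]]
[([0.5677, 0.056], np.int32(342)), ([0.5676, -0.0194], np.int32(319)), ([0.5669, -0.1006], np.int32(311))]
```

```bash
python3 -c "
from h import *
print(bot.job_done(), bot.get_obs()['time'])"
```

```text
the job is handed in; nothing more can be done
the job is handed in; nothing more can be done
```

I handed the job in at about 69 s: three brackets are pinned on the plate (so no pin was left over as a spare), the screen stands upright in all the slots, and the larger clip holds the screen to the cheek of the bracket at the y -80 mm station. I judged the clip's hold from its handle spacing (about 57 mm, where 56 mm is expected). The system only confirmed it received the job, not how it was judged.

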